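Clamp the red price sign upright at the market stall

ROBOT

A 7-joint arm with a two-finger parallel gripper is mounted at the origin on the work surface. World frame = base frame: x ahead of the robot, y to its left, z up, the work surface at z = 0. Lengths are in m, angles in rad, forces in N, time in s.
With the tool pointing down it reaches from about 0.35 to 0.9 m from the base axis. Payload 8.1 kg.
Tool frame: the origin (TCP) lies midway between the tips of the shut fingers; the grasp point (between the pads) lies 19 mm behind it; z points along the fingers, y is the direction in which the jaws open and shut (so a half turn about z gives the same grasp; the last joint's range is limited). The gripper opens to 92 mm and grips with 3 to 60 N. Pads are 19 mm wide; open, the fingers measure 130 mm over their backs; the gripper's body (75 mm by 190 mm) begins 47 mm behind the grasp point.
Start: joints at [1.066, 0.434, 0.025, 1.573, -0.012, 1.134, -0.075], TCP at [0.244, -0.575, 0.227] pointing down, gripper open.
Joint ranges: [-2.62, 2.62], [-0.44, 2.09], [-1.27, 1.32], [0.08, 2.57], [-1.32, 4.46], [0.12, 2], [-2.74, 2.74]. Speed limits (rad/s): [2.22, 2.22, 3.01, 3.01, 3.14, 3.14, 3.14].

INTERFACE

Orientations are given as a rotation vector (axis times angle).
In Python, from cell import monitor, get_image, get_calibration, workorder, look_for, masks_of gives the robot as it stands.
- The arm moves only by the shell command python3 -m crank 'ROWS' [FORCE]. ROWS is JSON, a list of rows, each a list of 3 entries, a list of its own where there are three numbers: the shift along the tool's x, y, z in cm, then the turn about the tool's z in degrees, then the closure in counts, from 0 (fully open) to 255 (shut). A call has 1 to 5 rows; each row shifts and turns the commanded pose from where the row before left it, along the tool's axes as they then stand; what a row does not reach is not made up. A row lasts 1/10 s, in which the tool goes at most 50 mm and 8.59 degrees, less where a joint would pass 70% of its speed; a pose out of reach is approached as far as the arm can. A call with a gripper value outside its range is refused whole. The fingers move at their own pace and stop on an object; FORCE is the grip in N (left out, the last holds). Time passes only in rows, so rows that do not move let the fingers close. It gives the time, the measured TCP pose, the force and the opening at its end, in the units of the state.
- monitor.observe(): the state, without advancing time (a new reading comes with each control period).
- get_image(name): name is "side" or "top"; returns (picture, depth): 400x640x3 uint8, red, green, blue; 400x640 float32, m along the optical axis (not along the pixel's ray), 0 where there is no reading.
- get_calibration(name): a dict with "fx", "fy", "cx", "cy" (pixels), "D" ([k1, k2, p1, p2, k3] as OpenCV has them; the pictures are not rectified), "R" (3x3) and "t" (3): a world point X has camera coordinates R X + t. Camera axes: x right, y down, z forward; pixel columns grow to the right and rows downward; lengths in m; the calibration is good to about 2 mm. A picture is of the moment at which its call begins. get_calibration takes no time and is no camera call.
- workorder.sign_off(): hands the job in, once; it reports no verdict.
Trained networks look in the newest picture that a camera, given by its name, has taken for a name from the list of things; names that differ only in an ending like _2 or _b are one class to them, and where a whole thing is asked for, a point or a joint stands for the part that bears it (a point fixed in the world has none). Each returns a list of dicts, best first, with "score" (0 to 1); they miss things now and then, are a little off and sometimes report something else, mostly with a low value. They report only what shows in the picture. A call takes as long as a camera call. They do not tell look-alikes from the thing itself.
- look_for(label, camera): "location" ([x, y, z] in m, in world coordinates, good to about 4 mm: the middle of the surface that is visible of it).
- masks_of(label, camera): "region" (400x640 bool, what is visible of it).
The state is a dict: "clock": time; "joints": joint angles; "dq": joint speeds; "joint_efforts": joint torques, N m; "position": TCP position; "ee_rot": TCP orientation; "force": force on the tool from outside, world axes, zero at the start; "ft_torque": the same for the moment, N m; "width": opening from 0.0 (shut) to 1.0 (fully open).
Only numpy, scipy, OpenCV 4.12 (cv2) and the standard library are available. Lean on these libraries where they do the work, as an engineer would, in place of code of your own. Each camera call takes 0.05 s, during which the arm holds its last target.

TASK

Stand the red price sign upright on the bed of the stall clamp, between its two jaws and square to them, and let go of it. Then squeeze the clamp's pair of black levers together and let them spring back, again and again, until the jaws hold the sign's wooden foot firmly (about 20 N, at least 12 N) without crushing it (never over 32 N); leave the levers released and do not disturb the other goods.

Things in the scene. Friction and masses are not known exactly. Their poses are not given: they have to be found in the camera images.
- clamp: quick clamp on a dark steel plate 90 x 290 x 10 mm, screwed to the stall. Origin on the table under the plate; y along the clamp, x across, z up. In mm from -y to +y: fixed orange jaw (face at y -105), bed (plate top, z 10), moving orange jaw with black pad (top z 57, back at y 17 or less), orange housing (y 35 to 140, 64 wide, top z 60), out of which two black levers rise.
- anvil: the fixed jaw, orange with a black rubber face, 62 mm wide, z 10 to 58 mm; its body frame is that of the clamp. The clamping force is the force between it and the sign. The pad opposite is sprung: it gives 1 mm per 2.25 N (15 mm at most), so on a gripped part each 4 mm click adds 9 N and a full squeeze 27 N: feel the levers stiffen and stop part-way.
- seat (a point): point on the bed's top, 35 mm from the fixed jaw's face (clamp y -70 mm, z 10 mm): a sign whose origin is put here stands free of both jaws. The moving jaw's pad (50 mm wide, z 16 to 52 mm) has its face at y -25 to -47 mm at the start, different each time, so 58 to 80 mm lie free between the jaws.
- squeeze_mid (a point): fixed point midway between the two lever bars at rest (clamp y 85, z 120 mm; axes as the clamp's). Each lever pivots at z 45 mm and ends in a round bar at z 120 mm, 14 mm thick, 54 mm long along x. Over their outsides: 68 mm at rest, 38 mm fully squeezed; they close evenly. Moving the free jaw takes 3 to 6 N on each bar; each newton more on each bar gives about 2.4 N of clamping.
- trigger (a joint): angle of the two coupled black levers, rad: 0 released, 0.2 fully squeezed. A full squeeze pushes the moving jaw about 12 mm towards the fixed jaw, in clicks of 4 mm; it stays at the last click reached when the levers spring back (less than one click gains nothing). There is no release. Clamp force builds only once the pad meets the sign.
- sign_red: red price sign, about 0.2 kg, loose on the table: pale wooden foot 60 (x) x 40 (y) x 34 mm high; on it an upright red board with white stripes, 90 mm wide (x), 12 mm thick (y), top 125 mm above the underside. Origin at the centre of the foot's underside, z up. To be gripped across the foot's 40 mm: sign y along clamp y, either way round.
- sign_blue: a blue sign of the same shape and size, not to be disturbed
- honey_jar: amber jar with brass lid, 64 mm across, 85 mm high; origin under its centre; leave alone
- tomato_can: small can, 54 mm across, 55 mm high; origin under its centre; leave alone
- glass_cup: drinking glass, 66 mm across, 90 mm high; origin under its centre; leave alone
- stock_cubes: yellow box 60 x 90 x 50 mm high; origin under its centre; leave alone
- paste_tub: red tub, 72 mm across, 70 mm high; origin under its centre; leave alone
There are look-alikes about, which are no part of the job. Of the things like the sign_red, leave any that is green, purple or turquoise; of the rest the smaller one is meant.

How it is judged:
By the outcome, as a careful person would: the job done as asked, in the order asked, and still so for the second after the job is handed in, with the robot touching nothing.
It also fails if it takes over 70 s, if anything falls off the work surface, if the arm or the gripper's body presses on something with over 40 N, if the wrist force passes 120 N, or if a joint passes its speed limit or range.

## Working session

There is one attempt and no reset: what is moved stays moved. The work goes in short steps, Python scripts to look and compute and a shell command to move; the robot and the scene stay as the last step left them, time stands still between calls to the robot, and variables do not carry over. Pictures are saved under pics/ and viewed, and the job is handed in when it is done.

```bash
ls; mkdir -p pics; python3 - <<'E'
from cell import *
import cv2,numpy as np
s=monitor.observe()
for k,v in s.items(): print(k,np.round(v,3))
for n in("side","top"):
    im,d=get_image(n); cv2.imwrite(f"pics/{n}0.png",im[:,:,::-1]); np.save(f"pics/{n}0.npy",d)
    c=get_calibration(n); print(n,{k:np.round(v,3).tolist() for k,v in c.items()})
    for l in("sign_red","clamp","trigger","anvil"):
        for r in look_for(l,n): print(l,round(r["score"],2),np.round(r["location"],3))
print(monitor.observe()["clock"])
E
```

```text
pics
clock 0.0
joints [ 1.066  0.435  0.025  1.574 -0.012  1.134 -0.075]
dq [-0.001  0.    -0.001 -0.    -0.    -0.001 -0.001]
joint_efforts [ 1.0000e-03 -6.6785e+01  9.8500e-01 -3.1446e+01 -6.1000e-02  4.3000e-02
  0.0000e+00]
position [ 0.244 -0.575  0.226]
ee_rot [-3.077e+00 -6.260e-01  1.000e-03]
force [-0.327  0.256  0.163]
ft_torque [-0.038 -0.011 -0.004]
width 1.001
side {'fx': 515.812, 'fy': 515.812, 'cx': 317.54, 'cy': 209.744, 'D': [-0.018, 0.0, 0.0, 0.0, 0.0], 'R': [[-0.785, -0.619, 0.014], [-0.361, 0.44, -0.822], [0.503, -0.651, -0.569]], 't': [0.424, 0.252, 1.158]}
sign_red 0.9 [0.534 0.334 0.068]
sign_red 0.88 [0.412 0.288 0.059]
sign_red 0.86 [0.266 0.302 0.105]
sign_red 0.59 [0.395 0.185 0.07 ]
clamp 0.79 [ 0.568 -0.035  0.033]
trigger 0.59 [ 0.578 -0.037  0.105]
anvil 0.82 [ 0.549 -0.201  0.046]
top {'fx': 383.39, 'fy': 383.39, 'cx': 320.132, 'cy': 204.398, 'D': [-0.072, 0.0, 0.0, 0.0, 0.0], 'R': [[0.011, -1.0, 0.012], [-0.994, -0.013, -0.107], [0.107, -0.01, -0.994]], 't': [-0.018, 0.541, 0.986]}
sign_red 0.9 [0.419 0.266 0.082]
sign_red 0.88 [0.28  0.281 0.127]
sign_red 0.84 [0.357 0.415 0.111]
sign_red 0.79 [0.409 0.161 0.081]
sign_red 0.58 [0.54  0.314 0.081]
clamp 0.87 [ 0.574 -0.088  0.014]
trigger 0.56 [ 0.582 -0.04   0.122]
anvil 0.78 [ 0.557 -0.209  0.061]
0.5
```

View pics/side0.png

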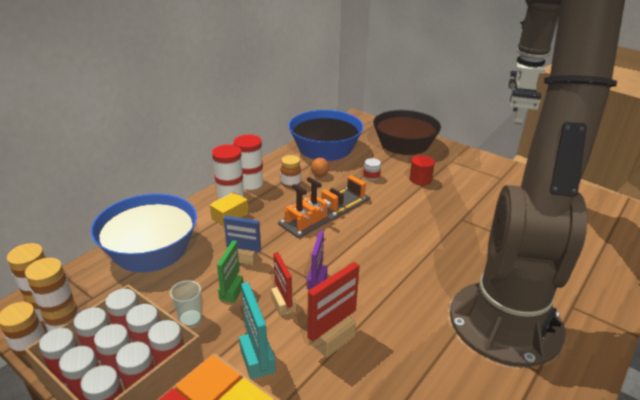

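View pics/top0.png

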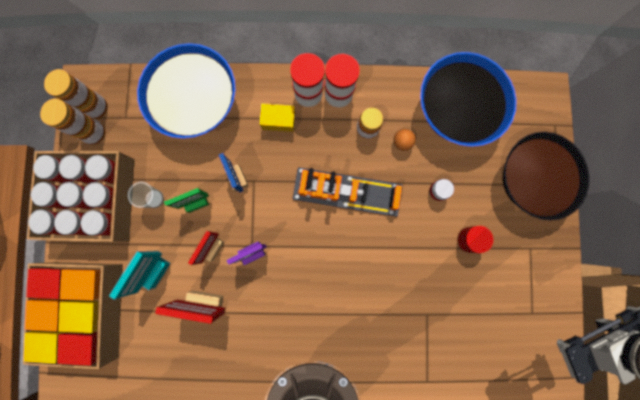

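Candidates (top picture): small red (203,248), big red (190,310), purple (247,253), green (187,200), turquoise (140,272), blue (232,172). The small red is the one meant. Next I crop in close and measure the poses.

```bash
cat > h.py <<'E'
from cell import *
import cv2,numpy as np
def cloud(n,d):
    c=get_calibration(n);K=np.array([[c["fx"],0,c["cx"]],[0,c["fy"],c["cy"]],[0,0,1.]])
    v,u=np.mgrid[0:400,0:640]
    p=cv2.undistortPoints(np.stack([u,v],-1).reshape(-1,1,2).astype(np.float64),K,np.array(c["D"])).reshape(400,640,2)
    P=np.concatenate([p,np.ones((400,640,1))],-1)*d[...,None]
    return (P-np.array(c["t"]))@np.array(c["R"])   # R^T (P-t)
def proj(n,X):
    c=get_calibration(n);K=np.array([[c["fx"],0,c["cx"]],[0,c["fy"],c["cy"]],[0,0,1.]])
    return cv2.projectPoints(np.atleast_2d(np.array(X,float)),cv2.Rodrigues(np.array(c["R"]))[0],np.array(c["t"]),K,np.array(c["D"]))[0][:,0]
E
python3 - <<'E'
from h import *
for n,(u0,v0,w,h) in (("top",(100,140,180,190)),("side",(200,210,170,150))):
    im=cv2.imread(f"pics/{n}0.png")[v0:v0+h,u0:u0+w]
    cv2.imwrite(f"pics/{n}0c.png",cv2.resize(im,None,fx=3,fy=3,interpolation=cv2.INTER_CUBIC))
im=cv2.imread("pics/top0.png")[155:225,285:415]
cv2.imwrite("pics/clampc.png",cv2.resize(im,None,fx=6,fy=6,interpolation=cv2.INTER_CUBIC))
for n in("top","side"):
    im=cv2.imread(f"pics/{n}0.png");d=np.load(f"pics/{n}0.npy");X=cloud(n,d)
    hsv=cv2.cvtColor(im,cv2.COLOR_BGR2HSV)
    near=np.hypot(X[...,0]-.415,X[...,1]-.27)<.065
    B=near&(X[...,2]>.045)&(X[...,2]<.135)&(d>0)
    red=((hsv[...,0]<8)|(hsv[...,0]>172))&(hsv[...,1]>120)
    for nm,m in(("board",B&red),("foot",near&(X[...,2]>.015)&(X[...,2]<.04)&(d>0))):
        p=X[m];
        if len(p)<5: print(nm,len(p));continue
        c,sz,a=cv2.minAreaRect((p[:,:2]*1000).astype(np.float32))
        print(n,nm,len(p),"mean",p.mean(0).round(3),"z",p[:,2].min().round(3),p[:,2].max().round(3),"rect",np.round(c,1),np.round(sz,1),round(a,1))
    # clamp
    near=(abs(X[...,0]-.575)<.08)&(abs(X[...,1]+.1)<.2)&(d>0)
    org=(hsv[...,0]>5)&(hsv[...,0]<18)&(hsv[...,1]>190)&(X[...,2]>.03)
    p=X[near&org]
    print("orange",len(p),p.min(0),p.max(0))
    for nm,m in (("bars",near&(X[...,2]>.1)&(X[...,2]<.15)),("orange",near&org)):
        p=X[m];c,sz,a=cv2.minAreaRect((p[:,:2]*1000).astype(np.float32));print(n,nm,len(p),p.mean(0).round(3),np.round(c,1),np.round(sz,1),round(a,1))
E
```

```text
top board 350 mean [0.424 0.274 0.106] z 0.045 0.131 rect [423.3 276.6] [14.2 87.7] 60.7
top foot 170 mean [0.419 0.265 0.032] z 0.015 0.04 rect [422.1 265.6] [21.5 81.7] 67.9
orange 677 [ 0.52937281 -0.22122161  0.030237  ] [0.62662766 0.04429553 0.12631083]
top bars 241 [ 0.589 -0.011  0.126] [590.  -11.3] [68.  52.7] 82.0
top orange 677 [ 0.58  -0.055  0.058] [577.8 -87.9] [260.8  63.5] 81.2
side board 448 mean [0.411 0.285 0.096] z 0.045 0.129 rect [422.7 276.2] [13.4 92.2] 61.1
side foot 279 mean [0.418 0.287 0.03 ] z 0.015 0.04 rect [407.8 267.7] [92.6 77. ] 38.0
orange 666 [ 0.5276723  -0.22212826  0.03033373] [0.62529851 0.04903096 0.08026222]
side bars 219 [ 0.588 -0.009  0.12 ] [590.7 -11. ] [71.1 54.3] 81.4
side orange 666 [ 0.574 -0.048  0.051] [575.2 -87.1] [267.6  63.2] 80.7
```

View pics/top0c.png

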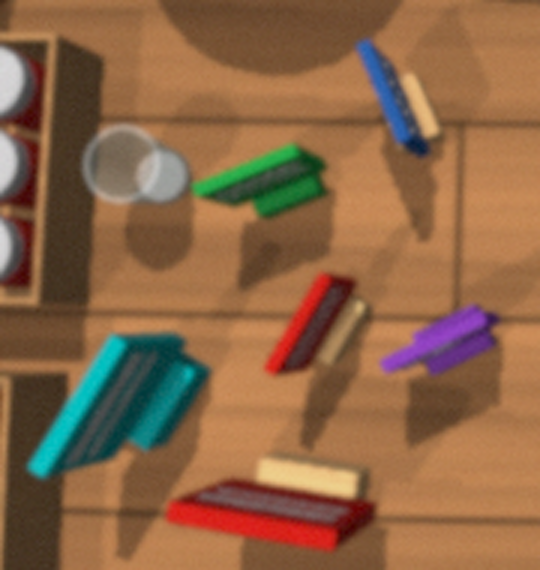

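View pics/side0c.png

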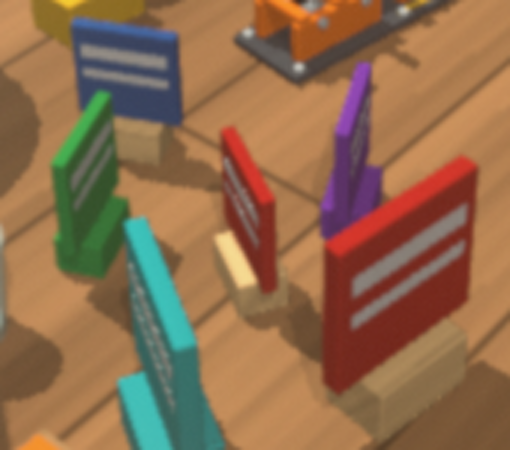

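View pics/clampc.png

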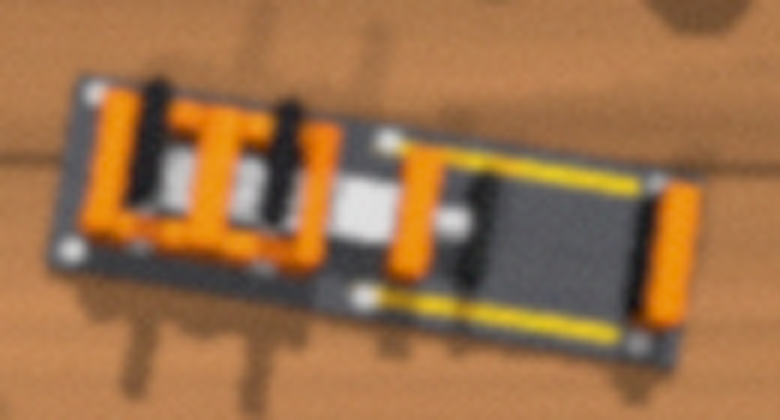

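Top crop: the small red board has its top edge from (270,370) to (330,275), with a pale foot beside it. It is clearly smaller than the big red at (270,510). In the clamp crop, the fixed jaw is at the right end, the levers at the left and the pad near (480,230). Next I refine the clamp pose and check for tall neighbours.

```bash
python3 - <<'E'
from h import *
for n in("top","side"):
    im=cv2.imread(f"pics/{n}0.png");d=np.load(f"pics/{n}0.npy");X=cloud(n,d)
    near=(abs(X[...,0]-.575)<.09)&(abs(X[...,1]+.09)<.2)&(d>0)
    p=X[near&(X[...,2]>.004)]; c,sz,a=cv2.minAreaRect((p[:,:2]*1000).astype(np.float32)); print(n,"all",np.round(c,1),np.round(sz,1),a)
    th=np.radians(81.2); ey=np.array([np.cos(th),np.sin(th)]); ex=np.array([ey[1],-ey[0]])
    o=np.array([.5773,-.0952])
    L=np.stack([(X[...,:2]-o)@ex,(X[...,:2]-o)@ey,X[...,2]],-1)*1000
    for nm,z0,z1,y0,y1 in(("anvil",50,64,-140,-90),("jaw/pad",42,62,-60,22),("housing",55,66,33,142),("bars",110,135,30,140),("bar-",110,135,30,85),("bar+",110,135,85,140),("plate",5,16,-160,160)):
        m=near&(L[...,2]>z0)&(L[...,2]<z1)&(L[...,1]>y0)&(L[...,1]<y1); q=L[m]
        if len(q)>4: print(n,nm,len(q),"p3",np.percentile(q,3,axis=0).round(0),"p97",np.percentile(q,97,axis=0).round(0),"med",np.median(q,0).round(1), "slope deg",round(np.degrees(np.polyfit(q[:,1],q[:,0],1)[0]),1))
    m=(np.hypot(X[...,0]-.423,X[...,1]-.277)<.17)&(X[...,2]>.132)&(d>0)
    if m.any():
        q=X[m];print("tall",len(q),q.min(0).round(3),q.max(0).round(3), "min dist",np.hypot(q[:,0]-.423,q[:,1]-.277).min().round(3))
E
```

```text
top all [575.7 -88.4] [178.5 396.8] 0.03961557522416115
top anvil 177 p3 [ -28. -122.   51.] p97 [  28. -104.   61.] med [   0.4 -112.6   57.7] slope deg 3.5
top jaw/pad 226 p3 [-26. -37.  44.] p97 [24.  4. 60.] med [-0.7 -8.8 54.8] slope deg -2.1
top housing 408 p3 [-29.  35.  56.] p97 [ 29. 135.  64.] med [-0.2 85.9 60.2] slope deg -0.2
top bars 241 p3 [-25.  52. 121.] p97 [ 24. 118. 129.] med [ -1.1 104.8 126.1] slope deg -0.1
top bar- 120 p3 [-24.  52. 122.] p97 [ 24.  64. 129.] med [ -1.5  57.9 126. ] slope deg -0.8
top bar+ 121 p3 [-25. 105. 121.] p97 [ 23. 118. 130.] med [ -1.  111.4 126.3] slope deg -5.2
top plate 1850 p3 [ -44. -117.    6.] p97 [ 44. 150.  14.] med [-11.7 -28.1  10.5] slope deg -2.6
tall 1094 [0.26  0.224 0.132] [0.414 0.435 0.185] min dist 0.118
side all [574.9 -89.8] [399.5 179.5] 89.98040008544922
side anvil 105 p3 [ -29. -126.   51.] p97 [  28. -106.   62.] med [  -2.1 -113.8   56.6] slope deg -7.9
side jaw/pad 195 p3 [-26. -37.  43.] p97 [26.  4. 60.] med [-2.5 -5.6 52.4] slope deg 1.5
side housing 259 p3 [-30.  38.  56.] p97 [ 26. 136.  65.] med [-6.4 90.1 59.9] slope deg 6.0
side bars 178 p3 [-25.  53. 113.] p97 [ 22. 118. 129.] med [ -4.   84.4 124.4] slope deg -0.1
side bar- 89 p3 [-25.  52. 113.] p97 [ 22.  65. 129.] med [ -4.   60.1 124.3] slope deg 5.3
side bar+ 89 p3 [-25. 106. 113.] p97 [ 22. 119. 130.] med [ -3.9 114.2 124.5] slope deg 32.0
side plate 942 p3 [ -45. -118.    6.] p97 [ 40. 152.  15.] med [-27.4  13.3  10.7] slope deg 0.5
tall 1490 [0.258 0.224 0.132] [0.414 0.436 0.184] min dist 0.119
```

```bash
python3 - <<'E'
from h import *
a=np.radians(60.9);e=np.array([np.cos(a),np.sin(a)]);f=np.array([-e[1],e[0]])
for n in("top","side"):
    d=np.load(f"pics/{n}0.npy");X=cloud(n,d)
    m=(np.hypot(X[...,0]-.423,X[...,1]-.2765)<.2)&(X[...,2]>.14)&(d>0)
    q=(X[m][:,:2]-[.423,.2765])*1000; A=q@e;B=q@f
    print(n,"in body long-y:",((abs(A)<105)&(abs(B)<48)).sum(),"long-x:",((abs(A)<48)&(abs(B)<105)).sum())
    s=(abs(A)<105);print("B closest with |A|<105:",np.abs(B[s]).min() if s.any() else None); s=abs(B)<48; print("A closest",np.abs(A[s]).min() if s.any() else None)
E
python3 -m crank '[[[0,0,-5],0,50],[[0,0,-5],0,100]]' 20
```

```text
top in body long-y: 0 long-x: 0
B closest with |A|<105: 69.67962895201676
A closest None
side in body long-y: 0 long-x: 0
B closest with |A|<105: 71.42722999283222
A closest None
clock: 0.7
position: [0.2439, -0.5743, 0.3267]
ee_rot: [-3.075, -0.626, 0.002]
force: [0.1, -1.2, 0.2]
width: 0.874
```

```bash
cat >> h.py <<'E'
from scipy.spatial.transform import Rotation as Rn
def rem(x,y,z,yaw):
    s=monitor.observe();R=Rn.from_rotvec(s["ee_rot"]).as_matrix()
    d=R.T@(np.array([x,y,z])-s["position"])*100
    ya=np.degrees(np.arctan2(R[1,1],R[0,1])); dy=(yaw-ya+90)%180-90
    print("t",round(s["clock"],2),"pos",np.round(s["position"],4),"tool y ang",round(ya,2),"| shift cm",d.round(2),"turn(toolz)",round(-dy,2),"or",round(-dy+180*np.sign(dy),2),"tilt",np.degrees(np.arccos(-R[2,2])).round(2),"F",np.round(s["force"],1),"w",round(s["width"]*92,1),"j7",np.round(s["joints"],2)[[0,6]])
E
python3 -c "
from h import *
rem(.5,-.2,.327,113);rem(.423,.2765,.327,60.8)"
```

```text
t 0.7 pos [ 0.2439 -0.5743  0.3267] tool y ang -66.98 | shift cm [ 38.21 -24.44   0.05] turn(toolz) 0.02 or -179.98 tilt 0.21 F [ 0.1 -1.2  0.2] w 80.4 j7 [ 1.06 -0.07]
t 0.7 pos [ 0.2439 -0.5743  0.3267] tool y ang -66.98 | shift cm [ 49.75 -71.31   0.21] turn(toolz) 52.22 or -127.78 tilt 0.21 F [ 0.1 -1.2  0.2] w 80.4 j7 [ 1.06 -0.07]
```

```bash
python3 -m crank '[[[3.8,-2.4,0],0,120],[[3.8,-2.4,0],0,120],[[3.8,-2.4,0],0,120],[[3.8,-2.4,0],0,120],[[3.8,-2.4,0],0,120]]'; python3 -m crank '[[[3.8,-2.4,0],0,120],[[3.8,-2.4,0],0,120],[[3.8,-2.4,0],0,120],[[3.8,-2.4,0],0,120],[[3.8,-2.4,0],0,120]]'
python3 -c "
from h import *
rem(.423,.2765,.327,60.8)"
```

```text
clock: 1.2
position: [0.3731, -0.3889, 0.327]
ee_rot: [3.078, 0.626, 0.001]
force: [0.1, 0.2, 0.8]
width: 0.532
clock: 1.7
position: [0.5011, -0.2042, 0.327]
ee_rot: [3.078, 0.626, 0.001]
force: [0.4, -0.9, 0.4]
width: 0.526
t 1.7 pos [ 0.5011 -0.2042  0.327 ] tool y ang -67.0 | shift cm [ 1.16e+01 -4.73e+01 -2.00e-02] turn(toolz) 52.2 or -127.8 tilt 0.04 F [ 0.4 -0.9  0.4] w 48.4 j7 [ 0.45 -0.93]
```

```bash
python3 -m crank '[[[1.1,-4.7,0],0,120],[[1.2,-4.7,0],0,120],[[1.2,-4.7,0],0,120],[[1.2,-4.7,0],0,120],[[1.2,-4.7,0],0,120]]'; python3 -m crank '[[[1.1,-4.7,0],0,120],[[1.2,-4.7,0],0,120],[[1.2,-4.7,0],0,120],[[1.2,-4.7,0],0,120],[[1.2,-4.7,0],0,120]]'
for i in 1 2 3; do :; done
python3 -m crank '[[[0,0,0],-8.5,120],[[0,0,0],-8.5,120],[[0,0,0],-8.5,120],[[0,0,0],-8.5,120],[[0,0,0],-8.5,120]]'
python3 -c "
from h import *
rem(.423,.2765,.327,60.8)"
```

```text
clock: 2.2
position: [0.4621, 0.0353, 0.327]
ee_rot: [3.078, 0.626, 0.001]
force: [1.9, 0.4, -0.3]
width: 0.529
clock: 2.7
position: [0.4246, 0.2747, 0.3271]
ee_rot: [3.079, 0.626, 0.001]
force: [2.2, -0.3, -0.4]
width: 0.532
clock: 3.2
position: [0.4251, 0.273, 0.3268]
ee_rot: [2.637, 1.708, 0.0]
force: [0.5, 0.9, -0.1]
width: 0.528
t 3.2 pos [0.4251 0.273  0.3268] tool y ang -24.13 | shift cm [ 0.23 -0.34 -0.02] turn(toolz) -84.93 or 95.07 tilt 0.01 F [ 0.5  0.9 -0.1] w 48.6 j7 [-0.13 -1.25]
```

```bash
python3 -m crank '[[[0,0,0],-8.5,120],[[0,0,0],-8.5,120],[[0,0,0],-8.5,120],[[0,0,0],-8.5,120],[[0,0,0],-8.5,120]]'
python3 -m crank '[[[0,0,0],-8.5,120],[[0,0,0],-8.5,120],[[0,0,0],-8.5,120],[[0,0,0],-8.5,120],[[0,0,0],-8.5,120]]'
python3 - <<'E'
from h import *
rem(.423,.2765,.327,60.8); rem(.423,.2765,.09,60.8)
im,d=get_image("top"); cv2.imwrite("pics/top1.png",im[:,:,::-1])
im,d=get_image("side"); cv2.imwrite("pics/side1.png",im[:,:,::-1])
E
```

```text
clock: 3.7
position: [0.4252, 0.2729, 0.3268]
ee_rot: [1.838, 2.547, 0.0]
force: [0.1, -0.5, 0.2]
width: 0.53
clock: 4.2
position: [0.4252, 0.2728, 0.3268]
ee_rot: [0.79, 3.04, -0.0]
force: [-0.2, -0.2, -0.0]
width: 0.528
t 4.2 pos [0.4252 0.2728 0.3268] tool y ang 60.86 | shift cm [ 0.37  0.21 -0.02] turn(toolz) 0.06 or -179.94 tilt 0.02 F [-0.2 -0.2 -0. ] w 48.5 j7 [0.07 0.14]
t 4.2 pos [0.4252 0.2728 0.3268] tool y ang 60.86 | shift cm [ 0.38  0.21 23.68] turn(toolz) 0.06 or -179.94 tilt 0.02 F [-0.2 -0.2 -0. ] w 48.5 j7 [0.07 0.14]
```

View pics/side1.png

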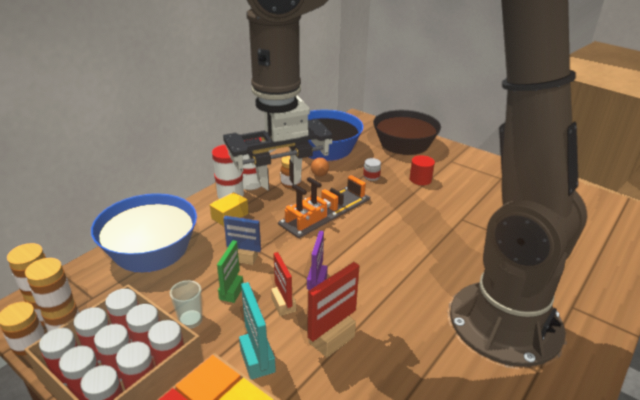

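The side view shows the open gripper at about (280,150), hovering above the sign with its opening across the board. I'll descend in two stages.

```bash
python3 -m crank '[[[0.4,0.2,4],0,120],[[0,0,4.5],0,120],[[0,0,4.5],0,120],[[0,0,3],0,120],[[0,0,1],0,120]]'
python3 - <<'E'
from h import *
rem(.423,.2765,.09,60.8)
im,d=get_image("top"); cv2.imwrite("pics/top2.png",cv2.resize(im[150:330,110:310,::-1],None,fx=3,fy=3))
im,d=get_image("side"); cv2.imwrite("pics/side2.png",cv2.resize(im[150:350,190:390,::-1],None,fx=3,fy=3))
E
```

```text
clock: 4.8
position: [0.4214, 0.2752, 0.154]
ee_rot: [-0.805, -3.034, 0.006]
force: [0.4, -0.6, 0.0]
width: 0.531
t 4.8 pos [0.4214 0.2752 0.154 ] tool y ang 60.29 | shift cm [-0.09  0.22  6.39] turn(toolz) -0.51 or 179.49 tilt 0.26 F [ 0.4 -0.6  0. ] w 48.8 j7 [-0.04 -0.04]
```

View pics/side2.png

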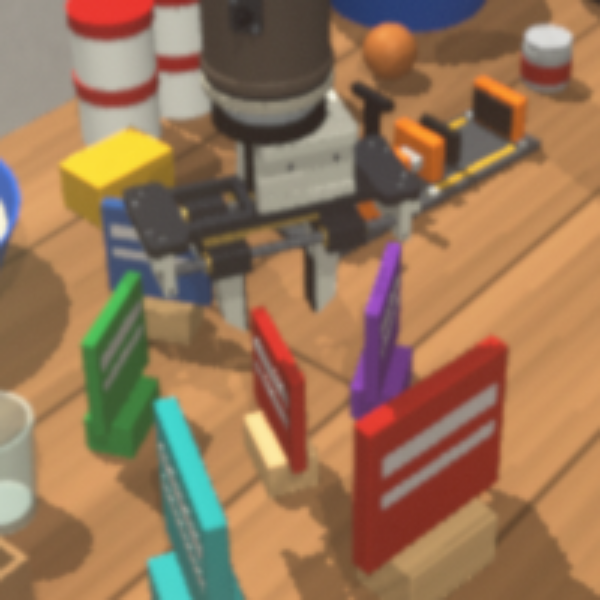

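View pics/top2.png

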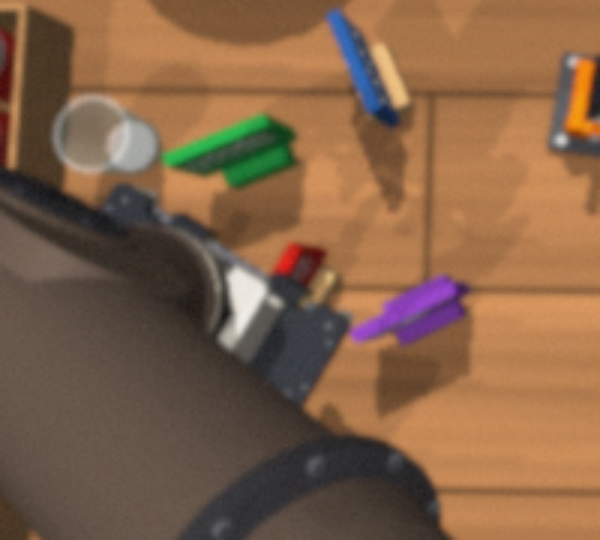

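Side crop: the finger tips at (230,315) and (320,295) straddle the red board top, whose midpoint is near (277,340). In the top crop the body clears purple (400,310), which is lower than the body will reach. I'll go down.

```bash
python3 -m crank '[[[-0.1,0.2,2.4],-0.5,120],[[0,0,2],0,120],[[0,0,1.5],0,120],[[0,0,0.5],0,120],[[0,0,0],0,120]]'
python3 - <<'E'
from h import *
rem(.423,.2765,.09,60.8)
im,d=get_image("side"); cv2.imwrite("pics/side3.png",cv2.resize(im[150:350,190:390,::-1],None,fx=3,fy=3))
E
```

```text
clock: 5.4
position: [0.4247, 0.2782, 0.0931]
ee_rot: [0.787, 3.041, 0.0]
force: [-0.7, -0.3, 0.0]
width: 0.533
t 5.4 pos [0.4247 0.2782 0.0931] tool y ang 60.99 | shift cm [ 0.07 -0.23  0.31] turn(toolz) 0.19 or -179.81 tilt 0.02 F [-0.7 -0.3  0. ] w 49.0 j7 [-0.09 -0.11]
```

View pics/side3.png

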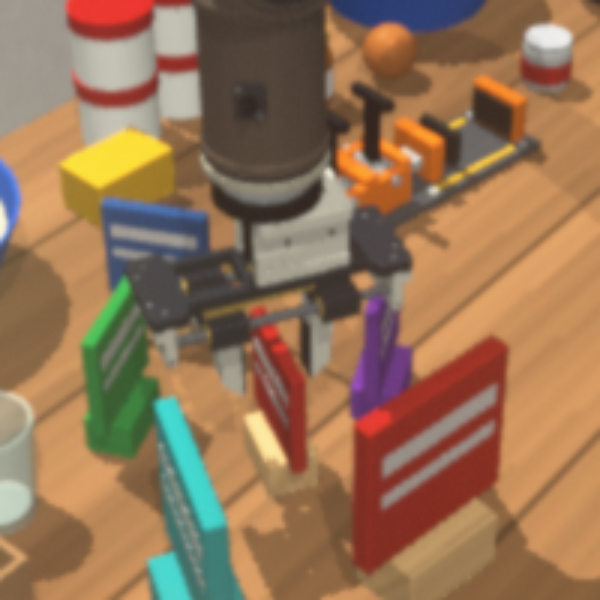

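The fingers straddle the board. I'll correct by 2 mm and close.

```bash
python3 -m crank '[[[0.1,-0.2,0.2],0.2,120],[[0,0,0],0,255],[[0,0,0],0,255],[[0,0,0],0,255],[[0,0,0],0,255]]' 25
python3 -m crank '[[[0,0,0],0,255],[[0,0,0],0,255]]'
python3 -c "
from h import *
rem(.423,.2765,.09,60.8)"
```

```text
clock: 5.95
position: [0.4228, 0.2767, 0.0909]
ee_rot: [0.791, 3.04, 0.0]
force: [0.6, -1.2, -0.0]
width: 0.234
clock: 6.15
position: [0.4226, 0.2765, 0.0906]
ee_rot: [-0.792, -3.04, 0.001]
force: [-0.7, -0.8, -0.0]
width: 0.13
t 6.15 pos [0.4226 0.2765 0.0906] tool y ang 60.81 | shift cm [-0.04  0.02  0.06] turn(toolz) 0.01 or -179.99 tilt 0.02 F [-0.7 -0.8 -0. ] w 12.0 j7 [-0.09 -0.12]
```

```bash
python3 -m crank '[[[0,0,-1],0,255],[[0,0,-4],0,255],[[0,0,-4.5],0,255],[[0,0,-4.5],0,255],[[0,0,-4],0,255]]'
python3 -m crank '[[[0,0,-2],0,255],[[0,0,0],0,255]]'
python3 - <<'E'
from h import *
rem(.5666,-.1644,.29,81.2)
im,d=get_image("side"); cv2.imwrite("pics/side4.png",im[:,:,::-1])
E
```

```text
clock: 6.65
position: [0.4221, 0.2769, 0.2735]
ee_rot: [0.79, 3.04, 0.001]
force: [0.8, 0.5, -3.1]
width: 0.13
clock: 6.85
position: [0.4233, 0.278, 0.294]
ee_rot: [0.79, 3.037, 0.006]
force: [-0.4, -0.5, -3.4]
width: 0.131
t 6.85 pos [0.4233 0.278  0.294 ] tool y ang 60.83 | shift cm [-34.07 -31.64   0.35] turn(toolz) -20.37 or 159.63 tilt 0.3 F [-0.4 -0.5 -3.4] w 12.1 j7 [0.05 0.1 ]
```

View pics/side4.png

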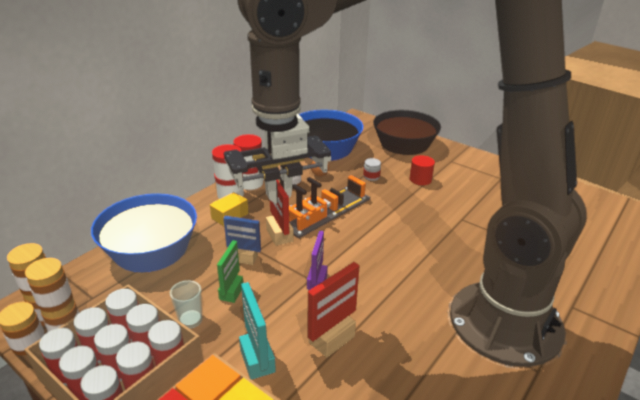

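The sign hangs upright at (280,210). I'll carry it over to the clamp.

```bash
python3 -m crank '[[[-1.5,-1.4,0],0,255],[[-2.8,-2.6,0],0,255],[[-3.2,-3,0],0,255],[[-3.2,-3,0],0,255],[[-3.2,-3,0],0,255]]'
python3 -m crank '[[[-3.2,-3,0],0,255],[[-3.2,-3,0],0,255],[[-3.2,-3,0],0,255],[[-3.2,-3,0],0,255],[[-3.2,-3,0],0,255]]'
python3 -m crank '[[[-2.5,-2.4,0],0,255],[[-0.9,-0.8,0],0,255],[[0,0,0],-7,255],[[0,0,0],-7,255],[[0,0,0],-6.4,255]]'
python3 -m crank '[[[0,0,0],0,255]]'
python3 -c "
from h import *
rem(.5666,-.1644,.29,81.2)"
```

```text
clock: 7.4
position: [0.4798, 0.0932, 0.289]
ee_rot: [-0.79, -3.038, 0.002]
force: [0.9, 0.0, -1.7]
width: 0.129
clock: 7.9
position: [0.5464, -0.1155, 0.2887]
ee_rot: [-0.79, -3.037, 0.001]
force: [1.3, 0.4, -1.8]
width: 0.133
clock: 8.4
position: [0.5604, -0.1574, 0.2889]
ee_rot: [-0.231, -3.13, -0.001]
force: [-0.9, 0.7, -1.7]
width: 0.131
clock: 8.5
position: [0.5604, -0.1575, 0.289]
ee_rot: [-0.236, -3.13, -0.002]
force: [-0.2, -0.7, -2.4]
width: 0.133
t 8.5 pos [ 0.5604 -0.1575  0.289 ] tool y ang 81.37 | shift cm [-0.71 -0.59 -0.11] turn(toolz) 0.17 or -179.83 tilt 0.17 F [-0.2 -0.7 -2.4] w 12.2 j7 [0.77 1.29]
```

```bash
python3 -m crank '[[[-0.7,-0.6,2],0.2,255],[[0,0,4],0,255],[[0,0,4],0,255],[[0,0,1.9],0,255],[[0,0,0],0,255]]'
python3 - <<'E'
from h import *
rem(.5666,-.1644,.1,81.2)
for n,(u,v,w,h) in(("top",(270,140,170,130)),("side",(260,100,170,150))):
    im,d=get_image(n); np.save(f"pics/{n}5.npy",d);cv2.imwrite(f"pics/{n}5f.png",im[:,:,::-1]);cv2.imwrite(f"pics/{n}5.png",cv2.resize(im[v:v+h,u:u+w,::-1],None,fx=4,fy=4,interpolation=cv2.INTER_CUBIC))
E
```

```text
clock: 9.0
position: [0.5645, -0.1647, 0.1679]
ee_rot: [-0.249, -3.125, -0.002]
force: [0.6, -0.1, -2.5]
width: 0.126
t 9.0 pos [ 0.5645 -0.1647  0.1679] tool y ang 80.89 | shift cm [-0.25  0.06  6.79] turn(toolz) -0.31 or 179.69 tilt 0.4 F [ 0.6 -0.1 -2.5] w 11.6 j7 [0.74 1.2 ]
```

View pics/side5.png

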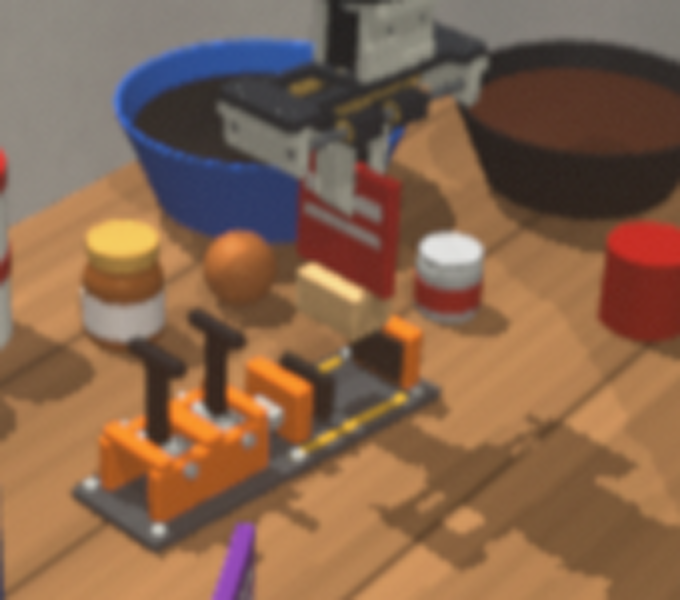

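View pics/top5.png

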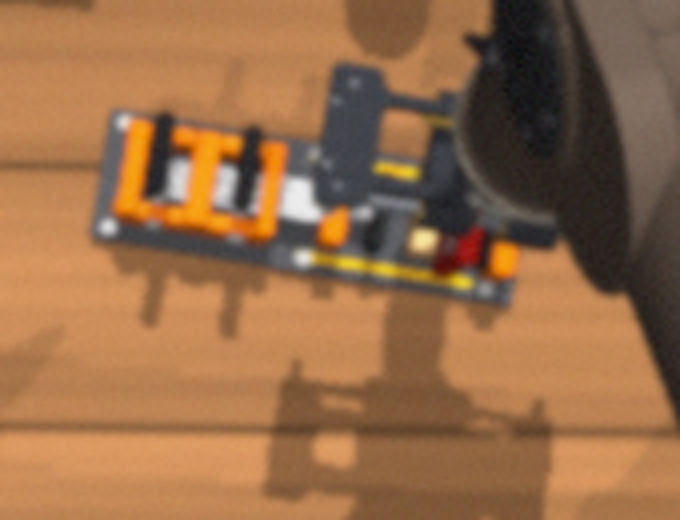

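Side crop: the sign is upright at (350,240), above the bed and parallel to the jaws. Next I check its offset in the clamp frame from depth.

```bash
python3 - <<'E'
from h import *
th=np.radians(81.2); ey=np.array([np.cos(th),np.sin(th)]); ex=np.array([ey[1],-ey[0]]);o=np.array([.5773,-.0952])
s=monitor.observe();print("tcp local",(s["position"][:2]-o)@ex*1e3,(s["position"][:2]-o)@ey*1e3)
d=np.load("pics/side5.npy");im=cv2.imread("pics/side5f.png");hsv=cv2.cvtColor(im,cv2.COLOR_BGR2HSV);X=cloud("side",d)
L=np.stack([(X[...,:2]-o)@ex,(X[...,:2]-o)@ey,X[...,2]],-1)*1000
near=(abs(L[...,0])<70)&(abs(L[...,1]+70)<45)&(d>0)&(L[...,2]>70)
red=near&((hsv[...,0]<8)|(hsv[...,0]>172))&(hsv[...,1]>120)
wood=near&(hsv[...,0]>12)&(hsv[...,0]<25)&(L[...,2]<118)
for nm,m in(("board",red),("foot",wood)):
    q=L[m];print(nm,len(q),np.percentile(q,2,axis=0).round(1),np.percentile(q,98,axis=0).round(1));r=cv2.minAreaRect(q[:,:2].astype(np.float32));print(np.round(r[0],1),np.round(r[1],1),r[2])
E
```

```text
tcp local 0.6579282636028864 -70.14138333174694
board 422 [-45.2 -73.9 119.1] [ 42.5 -60.  206. ]
[ -0.9 -64.1] [92.6 19.1] 6.090945720672607
foot 277 [-30.8 -84.7  81.9] [ 29.6 -46.6 116.3]
[  0.7 -65.7] [66.6 45.3] 1.9365016222000122
```

```bash
python3 -m crank '[[[0,-0.1,2],0,255],[[0,0,2],0,255],[[0,0,1.3],0,255],[[0,0,0.6],0,255],[[0,0,0],0,255]]'
python3 - <<'E'
from h import *
rem(.5664,-.1660,.1006,81.2)
im,d=get_image("side");cv2.imwrite("pics/side6.png",cv2.resize(im[100:250,260:430,::-1],None,fx=4,fy=4,interpolation=cv2.INTER_CUBIC))
E
```

```text
clock: 9.6
position: [0.5672, -0.166, 0.1129]
ee_rot: [-0.246, -3.132, -0.0]
force: [-0.3, -0.6, -2.2]
width: 0.128
t 9.6 pos [ 0.5672 -0.166   0.1129] tool y ang 81.0 | shift cm [ 0.08 -0.01  1.23] turn(toolz) -0.2 or 179.8 tilt 0.0 F [-0.3 -0.6 -2.2] w 11.8 j7 [0.72 1.16]
```

View pics/side6.png

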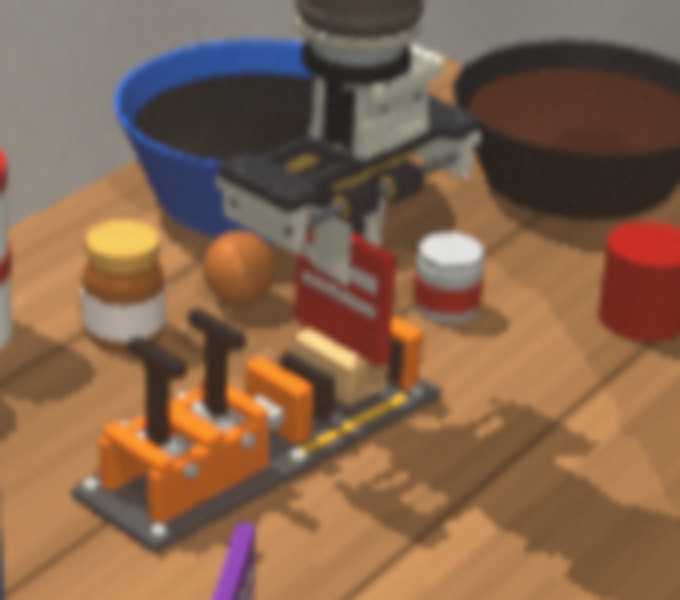

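The foot at (340,370) sits between the pad and the fixed jaw with clearance on both sides. I'll lower it the rest of the way, watching the force.

```bash
python3 -m crank '[[[0.1,0,0.5],0,255],[[0,0,0.4],0,255],[[0,0,0.1],0,255],[[0,0,0],0,255]]'
python3 -m crank '[[[0,0,0.1],0,255],[[0,0,0.05],0,255],[[0,0,0],0,255]]'
python3 -m crank '[[[0,0,0.1],0,255],[[0,0,0],0,255]]'

```

```text
clock: 10.05
position: [0.566, -0.166, 0.1026]
ee_rot: [-0.246, -3.132, 0.0]
force: [0.6, -0.3, -2.4]
width: 0.128
clock: 10.35
position: [0.5661, -0.166, 0.1012]
ee_rot: [-0.246, -3.132, 0.0]
force: [-0.0, -0.1, -2.9]
width: 0.129
clock: 10.55
position: [0.5665, -0.166, 0.1006]
ee_rot: [0.246, 3.131, -0.0]
force: [-0.6, -0.8, 1.8]
width: 0.129
```

The sign has touched down at the expected height (force turned from −2.4 to +1.8 N). I'll release and back off upward.

```bash
python3 -m crank '[[[0,0,0],0,200],[[0,0,0],0,150],[[0,0,0],0,120],[[0,0,0],0,120]]'
python3 -m crank '[[[0,0,-2],0,120],[[0,0,-4],0,120],[[0,0,-4],0,120],[[0,0,-1],0,120],[[0,0,0],0,120]]'
python3 - <<'E'
from h import *
th=np.radians(81.2); ey=np.array([np.cos(th),np.sin(th)]); ex=np.array([ey[1],-ey[0]]);o=np.array([.5773,-.0952])
print("squeeze mid",o+.085*ey)
rem(*(o+.085*ey),.2,81.2)
for n in("side","top"):
    im,d=get_image(n);cv2.imwrite(f"pics/{n}7.png",cv2.resize(im[100:250,260:430,::-1],None,fx=4,fy=4,interpolation=cv2.INTER_CUBIC))
    hsv=cv2.cvtColor(im,cv2.COLOR_RGB2HSV);X=cloud(n,d)
    L=np.stack([(X[...,:2]-o)@ex,(X[...,:2]-o)@ey,X[...,2]],-1)*1000
    near=(abs(L[...,0])<70)&(abs(L[...,1]+70)<45)&(d>0)&(L[...,2]>20)
    red=near&((hsv[...,0]<8)|(hsv[...,0]>172))&(hsv[...,1]>120)&(L[...,2]<138)&(L[...,2]>50)
    q=L[red];r=cv2.minAreaRect(q[:,:2].astype(np.float32));print(n,"board",len(q),np.percentile(q,2,axis=0).round(1),np.percentile(q,98,axis=0).round(1),np.round(r[0],1),np.round(r[1],1),r[2])
E
```

```text
clock: 10.95
position: [0.5662, -0.1659, 0.1002]
ee_rot: [0.246, 3.132, -0.0]
force: [-0.1, 0.2, 0.2]
width: 0.428
clock: 11.45
position: [0.5671, -0.166, 0.212]
ee_rot: [0.246, 3.129, -0.001]
force: [0.3, 0.7, 0.9]
width: 0.53
squeeze mid [ 0.5903038  -0.01120059]
t 11.45 pos [ 0.5671 -0.166   0.212 ] tool y ang 81.0 | shift cm [ 0.14 15.65  1.19] turn(toolz) -0.2 or 179.8 tilt 0.2 F [0.3 0.7 0.9] w 48.8 j7 [0.76 1.24]
side board 506 [-44.3 -75.6  52.4] [ 44.4 -60.9 137. ] [  1.1 -67.1] [96.  21.6] 3.6716949939727783
top board 133 [-43.7 -73.4  64.3] [ 40.5 -63.1 137.5] [  1.4 -83.2] [90.3 41.1] 0.729655921459198
```

View pics/side7.png

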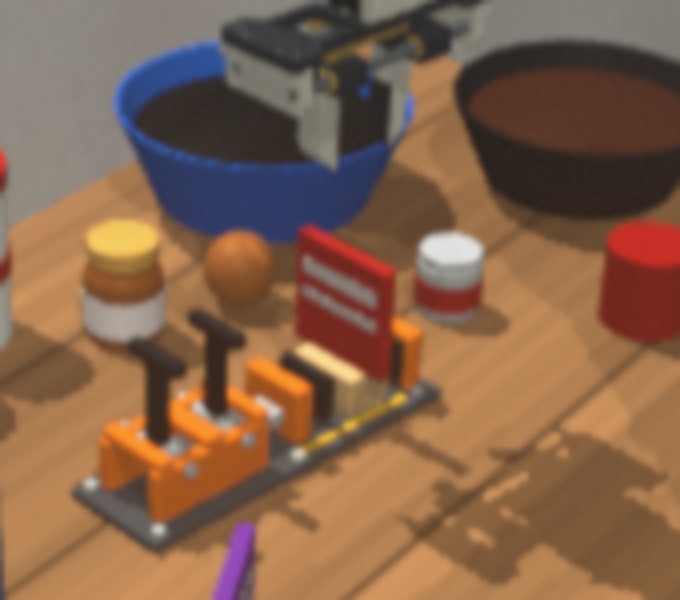

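The sign stands on the bed, square to the jaws, board centre at about y −68 mm. I'll move over the levers with the gripper fully open.

```bash
python3 -m crank '[[[0,2.6,0],0,0],[[0,4,0],-0.2,0],[[0.1,4,0],0,0],[[0,4,0],0,0],[[0,1,0],0,0]]'
python3 -m crank '[[[0,0,0],0,0],[[0,0,0],0,0]]'
python3 - <<'E'
from h import *
rem(.5903,-.0112,.101,81.2)
E
```

```text
clock: 12.05
position: [0.5882, -0.006, 0.2088]
ee_rot: [-0.23, -3.131, -0.004]
force: [1.1, 0.7, 0.0]
width: 0.917
clock: 12.25
position: [0.5886, -0.0133, 0.2089]
ee_rot: [-0.242, -3.13, 0.002]
force: [0.0, -0.4, -0.4]
width: 0.997
t 12.25 pos [ 0.5886 -0.0133  0.2089] tool y ang 81.17 | shift cm [-0.15  0.25 10.79] turn(toolz) -0.03 or 179.97 tilt 0.14 F [ 0.  -0.4 -0.4] w 91.8 j7 [0.5  0.97]
```

```bash
python3 -m crank '[[[-0.1,0.2,2],0,0],[[0,0,2],0,0],[[0,0,1],0,0],[[0,0,0],0,0]]'
python3 - <<'E'
from h import *
rem(.5903,-.0112,.101,81.2)
for n in("side","top"):
    im,d=get_image(n);cv2.imwrite(f"pics/{n}8.png",cv2.resize(im[100:250,260:430,::-1],None,fx=4,fy=4,interpolation=cv2.INTER_CUBIC))
E
```

```text
clock: 12.65
position: [0.5894, -0.012, 0.1585]
ee_rot: [-0.244, -3.129, 0.002]
force: [-0.5, 0.3, 0.5]
width: 1.001
t 12.65 pos [ 0.5894 -0.012   0.1585] tool y ang 81.09 | shift cm [-0.09  0.1   5.75] turn(toolz) -0.11 or 179.89 tilt 0.19 F [-0.5  0.3  0.5] w 92.1 j7 [0.48 0.93]
```

View pics/side8.png

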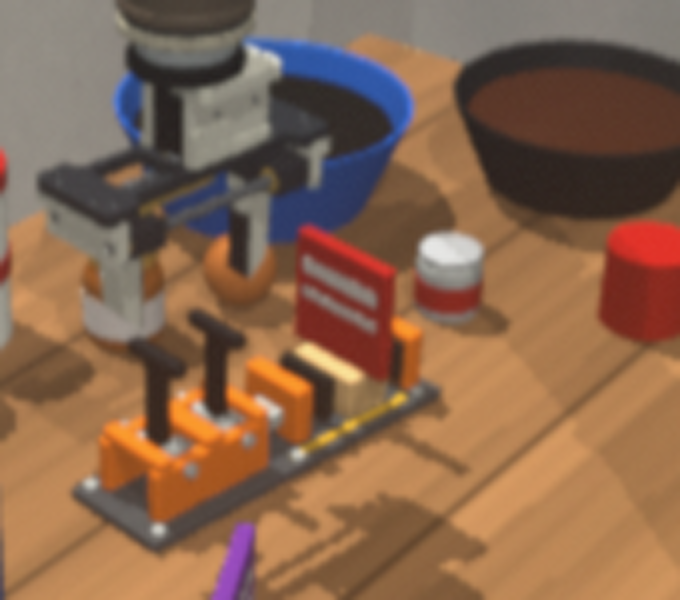

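View pics/top8.png

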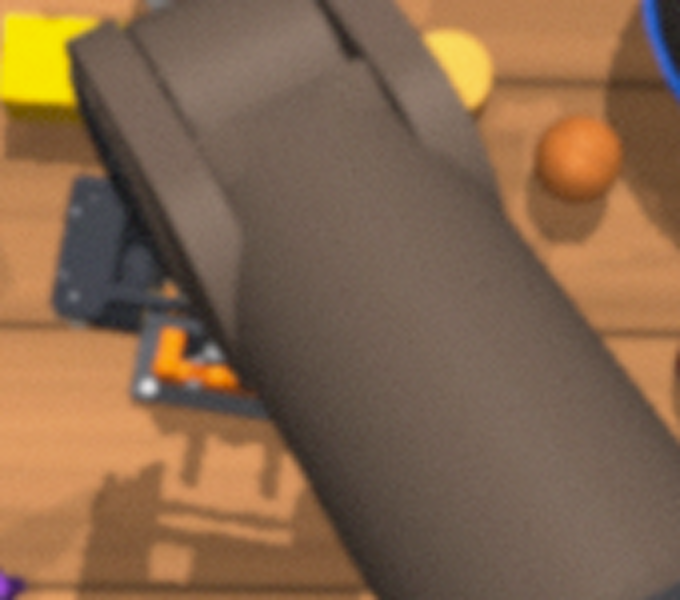

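In the side crop the fingers, at (125,310) and (250,255), straddle both lever bars at (160,355) and (215,330). I'll descend the remaining 5.7 cm.

```bash
python3 -m crank '[[[-0.1,0.1,2],0,0],[[0,0,2],0,0],[[0,0,1.3],0,0],[[0,0,0.4],0,0],[[0,0,0],0,0]]' 8
python3 -m crank '[[[0,0,0],0,70],[[0,0,0],0,70]]' 8
python3 - <<'E'
from h import *
rem(.5903,-.0112,.101,81.2)
im,d=get_image("side");cv2.imwrite("pics/side9.png",cv2.resize(im[100:250,260:430,::-1],None,fx=4,fy=4,interpolation=cv2.INTER_CUBIC))
E
```

```text
clock: 13.25
position: [0.5917, -0.0091, 0.1034]
ee_rot: [-0.241, -3.132, -0.0]
force: [-0.3, 0.0, 0.1]
width: 1.003
clock: 13.45
position: [0.5922, -0.0089, 0.1042]
ee_rot: [0.241, 3.131, 0.0]
force: [-0.5, -0.6, 0.4]
width: 0.876
t 13.45 pos [ 0.5922 -0.0089  0.1042] tool y ang 81.21 | shift cm [ 0.15 -0.26  0.32] turn(toolz) 0.01 or -179.99 tilt 0.08 F [-0.5 -0.6  0.4] w 80.6 j7 [0.45 0.88]
```

View pics/side9.png

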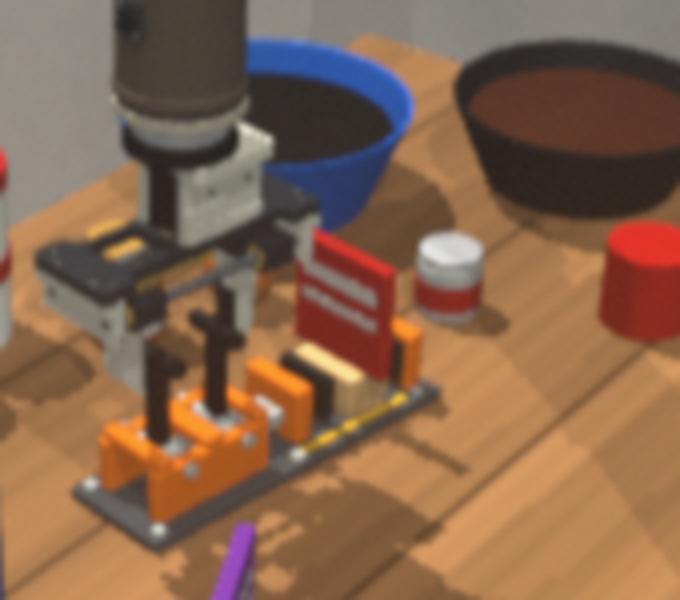

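The fingers are around both bars at bar height. I'll correct 2.5 mm, then make the first squeeze with 8 N (free travel).

```bash
python3 -m crank '[[[0.1,-0.2,0.2],0,70],[[0,0,0],0,75],[[0,0,0],0,85]]' 8
python3 -m crank '[[[0,0,0],0,110],[[0,0,0],0,130]]'
python3 -m crank '[[[0,0,0],0,140],[[0,0,0],0,160],[[0,0,0],0,160],[[0,0,0],0,160]]'
python3 - <<'E'
from h import *
rem(.5903,-.0112,.101,81.2)
E
```

```text
clock: 13.8
position: [0.5904, -0.0123, 0.1014]
ee_rot: [0.242, 3.132, -0.003]
force: [-0.0, -5.9, 3.3]
width: 0.679
clock: 14.0
position: [0.5902, -0.0135, 0.1013]
ee_rot: [-0.244, -3.132, 0.006]
force: [-0.8, -9.7, 4.5]
width: 0.561
clock: 14.4
position: [0.5902, -0.0135, 0.1011]
ee_rot: [-0.244, -3.132, 0.005]
force: [-1.1, -8.4, 2.3]
width: 0.465
t 14.4 pos [ 0.5902 -0.0135  0.1011] tool y ang 81.1 | shift cm [0.03 0.23 0.01] turn(toolz) -0.1 or 179.9 tilt 0.19 F [-1.1 -8.4  2.3] w 42.8 j7 [0.45 0.88]
```

```bash
python3 -m crank '[[[0,-0.2,0],0,160],[[0,0,0],0,160],[[0,0,0],0,170]]'
python3 -m crank '[[[0,0,0],0,170],[[0,0,0],0,170]]'
python3 - <<'E'
from h import *
rem(.5903,-.0112,.101,81.2)
E
```

```text
clock: 14.7
position: [0.5902, -0.0136, 0.1012]
ee_rot: [0.242, 3.132, -0.001]
force: [1.4, -5.5, 0.2]
width: 0.464
clock: 14.9
position: [0.5902, -0.0136, 0.1012]
ee_rot: [0.241, 3.132, -0.002]
force: [0.5, -5.2, 0.8]
width: 0.466
t 14.9 pos [ 0.5902 -0.0136  0.1012] tool y ang 81.19 | shift cm [0.02 0.24 0.02] turn(toolz) -0.01 or 179.99 tilt 0.06 F [ 0.5 -5.2  0.8] w 42.9 j7 [0.45 0.88]
```

```bash
python3 -m crank '[[[0,-0.2,0],0,170],[[0,0,0],0,170],[[0,0,0],0,170]]'
python3 -m crank '[[[0,0,0],0,170],[[0,0,0],0,170]]' 10
python3 - <<'E'
from h import *
rem(.5903,-.0112,.101,81.2)
im,d=get_image("side");cv2.imwrite("pics/side10.png",cv2.resize(im[100:250,260:430,::-1],None,fx=4,fy=4,interpolation=cv2.INTER_CUBIC))
E
```

```text
clock: 15.2
position: [0.5901, -0.0137, 0.1013]
ee_rot: [0.239, 3.132, 0.002]
force: [4.1, 1.5, -3.6]
width: 0.463
clock: 15.4
position: [0.5901, -0.0138, 0.1013]
ee_rot: [0.239, 3.132, 0.002]
force: [4.6, 2.6, -4.3]
width: 0.466
t 15.4 pos [ 0.5901 -0.0138  0.1013] tool y ang 81.26 | shift cm [0.02 0.26 0.03] turn(toolz) 0.06 or -179.94 tilt 0.09 F [ 4.6  2.6 -4.3] w 42.8 j7 [0.46 0.88]
```

View pics/side10.png

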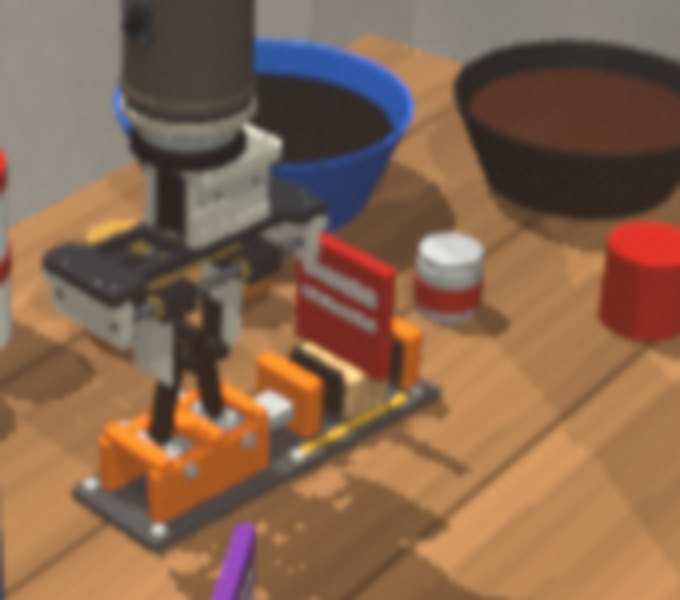

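```bash
cat >> h.py <<'E'
def jaw(tag):
    th=np.radians(81.2); ey=np.array([np.cos(th),np.sin(th)]); ex=np.array([ey[1],-ey[0]]);o=np.array([.5773,-.0952])
    im,d=get_image("side");cv2.imwrite(f"pics/side{tag}.png",cv2.resize(im[100:250,260:430,::-1],None,fx=4,fy=4,interpolation=cv2.INTER_CUBIC))
    hsv=cv2.cvtColor(im,cv2.COLOR_RGB2HSV);X=cloud("side",d)
    L=np.stack([(X[...,:2]-o)@ex,(X[...,:2]-o)@ey,X[...,2]],-1)*1000
    a=(abs(L[...,0])<36)&(d>0)
    org=a&(hsv[...,0]>5)&(hsv[...,0]<16)&(hsv[...,1]>190)&(L[...,1]>-60)&(L[...,1]<30)&(L[...,2]>20)&(L[...,2]<62)
    red=a&((hsv[...,0]<5)|(hsv[...,0]>172))&(hsv[...,1]>120)&(L[...,2]<138)&(L[...,2]>55)&(L[...,1]<-45)&(L[...,1]>-110)
    pad=a&(hsv[...,2]<70)&(L[...,2]>44)&(L[...,2]<60)&(L[...,1]>-80)&(L[...,1]<0)
    for n,m in(("jaw",org),("board",red),("pad",pad)):
        q=L[m]
        if len(q)>5: print(n,len(q),"y p5 %.1f med %.1f p95 %.1f"%tuple(np.percentile(q[:,1],[5,50,95])),"slope deg %.1f"%np.degrees(np.polyfit(q[:,0],q[:,1],1)[0]))
    return im,L,hsv
E
python3 -c "
from h import *
jaw('x1')"
python3 -m crank '[[[0,0,0],0,130],[[0,0.1,0],0,90],[[0,0,0],0,50],[[0,0,0],0,50],[[0,0,0],0,50]]' 8
python3 -c "
from h import *
jaw('x2')
rem(.5903,-.0112,.101,81.2)"
```

```text
jaw 143 y p5 -22.9 med -11.1 p95 -6.4 slope deg 1.5
board 301 y p5 -72.6 med -65.9 p95 -62.3 slope deg 0.5
pad 21 y p5 -43.2 med -40.8 p95 -37.2 slope deg 0.5
clock: 16.0
position: [0.5895, -0.0141, 0.1011]
ee_rot: [-0.241, -3.132, 0.001]
force: [0.6, -0.2, -0.0]
width: 0.779
jaw 146 y p5 -21.4 med -10.3 p95 -6.4 slope deg -0.3
board 295 y p5 -72.6 med -65.9 p95 -62.3 slope deg -0.3
pad 22 y p5 -43.1 med -40.2 p95 -36.6 slope deg -1.6
t 16.05 pos [ 0.5896 -0.0141  0.1011] tool y ang 81.2 | shift cm [-0.03  0.29  0.01] turn(toolz) 0.0 or -180.0 tilt 0.03 F [0.2 0.4 0.4] w 72.9 j7 [0.45 0.88]
```

View pics/sidex2.png

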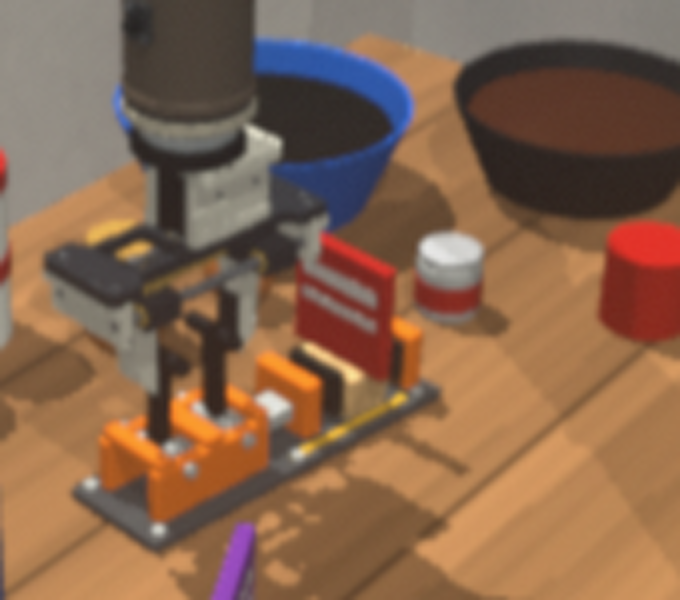

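```bash
python3 - <<'E'
import h
from h import *
im0=cv2.imread("pics/side0.png")[:,:,::-1];d0=np.load("pics/side0.npy")
h.get_image=lambda n:(im0,d0)
h.jaw("base")
im5=cv2.imread("pics/side5f.png")[:,:,::-1];d5=np.load("pics/side5.npy")
h.get_image=lambda n:(im5,d5)
h.jaw("base")
E
```

```text
jaw 163 y p5 -12.2 med -0.6 p95 4.4 slope deg 0.9
pad 28 y p5 -34.9 med -30.9 p95 -27.2 slope deg 0.6
jaw 160 y p5 -11.7 med -0.7 p95 4.1 slope deg 1.2
board 98 y p5 -67.9 med -64.2 p95 -61.2 slope deg -0.4
pad 30 y p5 -35.2 med -30.4 p95 -26.9 slope deg -1.4
```

```bash
python3 -m crank '[[[0,0,0],0,90],[[0,0,0],0,120],[[0,0,0],0,140],[[0,0,0],0,160],[[0,0,0],0,180]]' 8
python3 -m crank '[[[0,0,0],0,180],[[0,0,0],0,180]]'
python3 -c "
from h import *
jaw('x3')
rem(.5903,-.0112,.101,81.2)"
python3 -m crank '[[[0,0,0],0,180],[[0,0,0],0,180]]' 10
python3 -c "
from h import *
jaw('x4')
rem(.5903,-.0112,.101,81.2)"
```

```text
clock: 16.55
position: [0.5899, -0.0136, 0.1014]
ee_rot: [0.24, 3.132, 0.0]
force: [-0.4, 0.4, 2.9]
width: 0.542
clock: 16.75
position: [0.5898, -0.0137, 0.1012]
ee_rot: [0.24, 3.132, 0.0]
force: [-0.8, 1.7, 1.7]
width: 0.462
jaw 145 y p5 -34.5 med -22.7 p95 -19.0 slope deg -0.5
board 309 y p5 -81.9 med -76.9 p95 -73.4 slope deg 0.5
pad 18 y p5 -57.1 med -52.9 p95 -47.7 slope deg 0.8
t 16.8 pos [ 0.5899 -0.0137  0.1012] tool y ang 81.22 | shift cm [-0.    0.25  0.02] turn(toolz) 0.02 or -179.98 tilt 0.01 F [-1.6  0.   2. ] w 42.5 j7 [0.45 0.88]
clock: 17.0
position: [0.5899, -0.0137, 0.1012]
ee_rot: [0.24, 3.132, 0.0]
force: [-0.5, 1.7, 2.4]
width: 0.462
jaw 147 y p5 -34.5 med -22.5 p95 -18.6 slope deg -0.6
board 317 y p5 -83.2 med -76.7 p95 -73.5 slope deg -0.3
pad 17 y p5 -55.3 med -51.5 p95 -48.7 slope deg 0.4
t 17.05 pos [ 0.5898 -0.0137  0.1012] tool y ang 81.22 | shift cm [-0.01  0.25  0.02] turn(toolz) 0.02 or -179.98 tilt 0.01 F [-0.9  1.7  3.2] w 42.6 j7 [0.45 0.88]
```

A full squeeze stops at reading 42.6 mm and moved both jaw and sign 12 mm. Little gap is left, so I'll release and squeeze the third time while watching for stiffening.

```bash
python3 -m crank '[[[0,0,0],0,130],[[0,0,0],0,90],[[0,0,0],0,45],[[0,0,0],0,45],[[0,0,0],0,45]]' 7
python3 -c "
from h import *
jaw('x5')"
python3 -m crank '[[[0,0,0],0,80],[[0,0,0],0,100],[[0,0,0],0,120],[[0,0,0],0,140],[[0,0,0],0,180]]' 7
python3 -m crank '[[[0,0,0],0,180],[[0,0,0],0,180],[[0,0,0],0,180]]' 7
python3 -c "
from h import *
jaw('x6')
rem(.5903,-.0112,.101,81.2)"
```

```text
clock: 17.55
position: [0.5898, -0.0141, 0.1011]
ee_rot: [-0.241, -3.132, 0.0]
force: [0.2, -0.1, 0.2]
width: 0.783
jaw 139 y p5 -34.5 med -21.5 p95 -17.2 slope deg 0.1
board 314 y p5 -83.0 med -76.7 p95 -73.3 slope deg 0.3
pad 21 y p5 -55.9 med -52.2 p95 -48.4 slope deg -3.1
clock: 18.1
position: [0.5899, -0.0137, 0.1014]
ee_rot: [0.24, 3.132, 0.0]
force: [-1.0, 0.4, 2.8]
width: 0.567
clock: 18.4
position: [0.5899, -0.0137, 0.1014]
ee_rot: [0.24, 3.132, 0.0]
force: [-1.0, 0.0, 4.3]
width: 0.556
jaw 143 y p5 -41.6 med -29.5 p95 -25.2 slope deg 1.9
board 330 y p5 -88.0 med -81.8 p95 -78.0 slope deg 0.1
pad 12 y p5 -59.3 med -57.2 p95 -55.0 slope deg -1.6
t 18.45 pos [ 0.5899 -0.0137  0.1013] tool y ang 81.22 | shift cm [0.   0.25 0.03] turn(toolz) 0.02 or -179.98 tilt 0.01 F [-1.6  0.6  5.2] w 51.2 j7 [0.45 0.88]
```

It stiffens at 51 mm: the board moved about 5 mm to the jaw and the pad is now compressing, at roughly 7 N. I'll raise the grip stepwise.

```bash
python3 -m crank '[[[0,0,0],0,180],[[0,0,0],0,180],[[0,0,0],0,180]]' 8
python3 -m crank '[[[0,0,0],0,180],[[0,0,0],0,180],[[0,0,0],0,180]]' 9
python3 -m crank '[[[0,0,0],0,180],[[0,0,0],0,180],[[0,0,0],0,180]]' 10
python3 -c "
from h import *
jaw('x7')
rem(.5903,-.0112,.101,81.2)"
```

```text
clock: 18.75
position: [0.5899, -0.0137, 0.1013]
ee_rot: [0.24, 3.132, 0.0]
force: [-1.2, 0.8, 4.6]
width: 0.531
clock: 19.05
position: [0.5899, -0.0136, 0.1013]
ee_rot: [0.24, 3.132, 0.0]
force: [-1.7, 0.7, 6.3]
width: 0.533
clock: 19.35
position: [0.5899, -0.0137, 0.1013]
ee_rot: [0.24, 3.132, 0.0]
force: [-0.4, 0.1, 5.3]
width: 0.525
jaw 146 y p5 -42.0 med -30.8 p95 -26.9 slope deg 1.0
board 323 y p5 -88.4 med -81.5 p95 -78.4 slope deg -0.1
pad 6 y p5 -60.2 med -57.4 p95 -55.6 slope deg -6.0
t 19.4 pos [ 0.59   -0.0137  0.1013] tool y ang 81.22 | shift cm [0.   0.25 0.03] turn(toolz) 0.02 or -179.98 tilt 0.01 F [-2.   1.1  5.1] w 48.2 j7 [0.45 0.88]
```

```bash
python3 -m crank '[[[0,0,0],0,190],[[0,0,0],0,190],[[0,0,0],0,190]]' 11.5
python3 -m crank '[[[0,0,0],0,190],[[0,0,0],0,190],[[0,0,0],0,190]]' 13
python3 -c "
from h import *
jaw('x8')
rem(.5903,-.0112,.101,81.2)"
```

```text
clock: 19.7
position: [0.5899, -0.0137, 0.1013]
ee_rot: [0.24, 3.132, 0.0]
force: [-0.8, 1.7, 4.6]
width: 0.501
clock: 20.0
position: [0.5899, -0.0137, 0.1011]
ee_rot: [0.24, 3.132, 0.0]
force: [0.5, 1.2, 3.8]
width: 0.464
jaw 146 y p5 -44.6 med -34.4 p95 -29.6 slope deg 2.7
board 318 y p5 -86.8 med -81.4 p95 -77.8 slope deg 0.7
t 20.05 pos [ 0.5899 -0.0137  0.1012] tool y ang 81.22 | shift cm [-0.    0.26  0.02] turn(toolz) 0.02 or -179.98 tilt 0.01 F [-0.3  1.6  3.5] w 42.8 j7 [0.45 0.88]
```

```bash
python3 -m crank '[[[0,0,0],0,190],[[0,0,0],0,190]]' 14
python3 -m crank '[[[0,0,0],0,130],[[0,0,0],0,90],[[0,0,0],0,35],[[0,0,0],0,35],[[0,0,0],0,35]]' 5
python3 - <<'E'
from h import *
for i in range(3): jaw(f'y{i}')
rem(.5903,-.0112,.101,81.2)
E
```

```text
clock: 20.25
position: [0.5899, -0.0137, 0.1012]
ee_rot: [0.241, 3.132, 0.0]
force: [0.3, 1.3, 2.8]
width: 0.456
clock: 20.75
position: [0.5896, -0.0142, 0.1009]
ee_rot: [-0.241, -3.132, 0.001]
force: [-0.7, -0.1, 0.0]
width: 0.84
jaw 143 y p5 -42.2 med -30.1 p95 -25.0 slope deg 1.2
board 326 y p5 -87.3 med -81.6 p95 -77.6 slope deg 0.2
pad 13 y p5 -59.3 med -58.1 p95 -54.7 slope deg -1.2
jaw 143 y p5 -40.7 med -29.6 p95 -25.7 slope deg 0.4
board 317 y p5 -88.5 med -81.5 p95 -78.1 slope deg 0.0
pad 11 y p5 -60.9 med -58.5 p95 -55.9 slope deg 1.9
jaw 144 y p5 -41.3 med -30.0 p95 -25.5 slope deg 3.0
board 320 y p5 -87.7 med -81.7 p95 -77.8 slope deg -0.3
pad 9 y p5 -61.1 med -58.4 p95 -54.3 slope deg 0.4
t 20.9 pos [ 0.5898 -0.014   0.1011] tool y ang 81.21 | shift cm [-0.01  0.28  0.01] turn(toolz) 0.01 or -179.99 tilt 0.02 F [-0.9  0.8 -0.3] w 79.0 j7 [0.45 0.88]
```

View pics/sidey0.png

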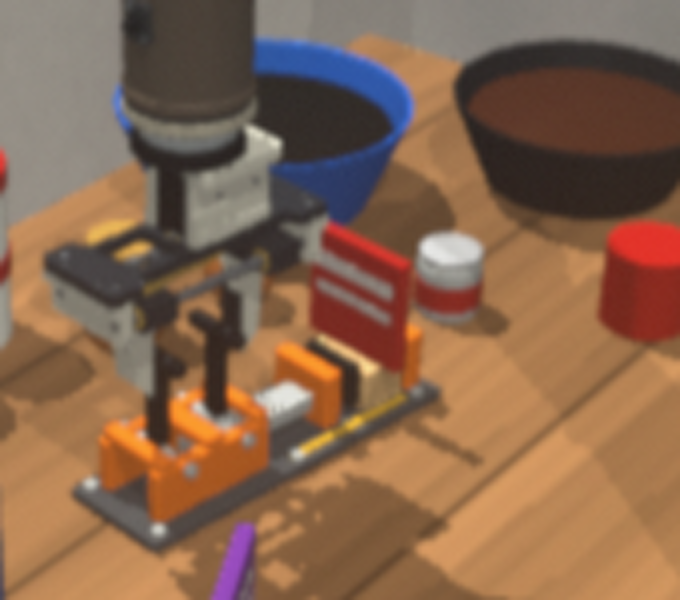

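On release the jaw sprang back about 4 mm to the second click of this stroke (jaw −34 → −30). The pad is therefore compressed only about 3 mm, roughly 7 N, and the board is against the anvil. I need one more click, then a check. I'll limit this squeeze by position.

```bash
python3 -m crank '[[[0,0,0],0,60],[[0,0,0],0,70],[[0,0,0],0,80],[[0,0,0],0,86],[[0,0,0],0,86]]' 14
python3 -m crank '[[[0,0,0],0,92],[[0,0,0],0,92],[[0,0,0],0,92]]' 14
python3 - <<'E'
from h import *
for i in range(2): jaw(f'z{i}')
rem(.5903,-.0112,.101,81.2)
E
```

```text
clock: 21.4
position: [0.5899, -0.0137, 0.1014]
ee_rot: [0.24, 3.132, 0.0]
force: [-0.8, 0.1, 2.4]
width: 0.666
clock: 21.7
position: [0.5899, -0.0137, 0.1014]
ee_rot: [0.241, 3.132, 0.0]
force: [-1.7, -0.4, 5.1]
width: 0.641
jaw 148 y p5 -43.2 med -32.6 p95 -28.1 slope deg 1.2
board 317 y p5 -87.5 med -81.9 p95 -78.1 slope deg 0.8
pad 6 y p5 -60.6 med -57.5 p95 -55.2 slope deg -25.4
jaw 149 y p5 -45.2 med -32.3 p95 -28.1 slope deg 0.8
board 320 y p5 -87.8 med -81.8 p95 -78.3 slope deg 0.1
t 21.8 pos [ 0.5899 -0.0137  0.1014] tool y ang 81.22 | shift cm [-0.    0.25  0.04] turn(toolz) 0.02 or -179.98 tilt 0.01 F [-2.1  0.5  4.8] w 59.0 j7 [0.45 0.88]
```

```bash
python3 -m crank '[[[0,0,0],0,97],[[0,0,0],0,97],[[0,0,0],0,97]]' 14
python3 - <<'E'
from h import *
for i in range(2): jaw(f'a{i}')
rem(.5903,-.0112,.101,81.2)
E
python3 -m crank '[[[0,0,0],0,102],[[0,0,0],0,102],[[0,0,0],0,102]]' 14
python3 - <<'E'
from h import *
for i in range(2): jaw(f'b{i}')
rem(.5903,-.0112,.101,81.2)
E
```

```text
clock: 22.1
position: [0.5899, -0.0137, 0.1014]
ee_rot: [0.24, 3.132, 0.0]
force: [-1.5, 0.1, 5.3]
width: 0.623
jaw 146 y p5 -44.5 med -33.5 p95 -29.6 slope deg 2.7
board 314 y p5 -87.9 med -81.7 p95 -77.8 slope deg -0.7
jaw 151 y p5 -45.0 med -33.4 p95 -28.4 slope deg 3.0
board 326 y p5 -87.8 med -81.9 p95 -78.2 slope deg 0.4
t 22.2 pos [ 0.5899 -0.0137  0.1014] tool y ang 81.22 | shift cm [0.   0.25 0.04] turn(toolz) 0.02 or -179.98 tilt 0.01 F [-1.6  0.8  5.5] w 57.0 j7 [0.45 0.88]
clock: 22.5
position: [0.5899, -0.0137, 0.1014]
ee_rot: [0.24, 3.132, -0.0]
force: [-2.2, 0.3, 5.8]
width: 0.6
jaw 140 y p5 -45.9 med -34.4 p95 -30.0 slope deg 3.4
board 322 y p5 -88.5 med -81.7 p95 -77.7 slope deg 0.2
jaw 143 y p5 -44.9 med -34.1 p95 -30.2 slope deg 2.3
board 315 y p5 -88.1 med -81.5 p95 -78.4 slope deg 0.2
t 22.6 pos [ 0.5899 -0.0137  0.1014] tool y ang 81.22 | shift cm [0.   0.25 0.04] turn(toolz) 0.02 or -179.98 tilt 0.01 F [-1.6  0.4  5.2] w 55.2 j7 [0.45 0.88]
```

```bash
python3 -m crank '[[[0,0,0],0,80],[[0,0,0],0,35],[[0,0,0],0,35],[[0,0,0],0,35]]' 14
python3 - <<'E'
from h import *
for i in range(4): jaw(f'c{i}')
rem(.5903,-.0112,.101,81.2)
E
```

```text
clock: 23.0
position: [0.5897, -0.0141, 0.1009]
ee_rot: [-0.241, -3.132, 0.001]
force: [0.6, 0.0, -0.1]
width: 0.854
jaw 145 y p5 -41.2 med -29.7 p95 -25.2 slope deg 1.6
board 310 y p5 -88.4 med -81.9 p95 -77.6 slope deg -0.2
pad 10 y p5 -59.7 med -56.4 p95 -55.2 slope deg 2.1
jaw 145 y p5 -41.3 med -30.1 p95 -25.9 slope deg 0.1
board 319 y p5 -86.8 med -81.6 p95 -78.0 slope deg 0.6
pad 10 y p5 -60.2 med -58.2 p95 -55.5 slope deg 2.3
jaw 144 y p5 -40.3 med -30.0 p95 -26.5 slope deg 4.5
board 308 y p5 -86.7 med -81.7 p95 -78.1 slope deg 0.3
pad 9 y p5 -61.0 med -58.6 p95 -55.1 slope deg -3.6
jaw 147 y p5 -41.6 med -29.7 p95 -26.0 slope deg 0.3
board 319 y p5 -88.4 med -81.6 p95 -78.2 slope deg -0.2
pad 10 y p5 -60.0 med -56.9 p95 -55.2 slope deg -1.8
t 23.2 pos [ 0.5899 -0.0139  0.1011] tool y ang 81.21 | shift cm [-0.    0.28  0.01] turn(toolz) 0.01 or -179.99 tilt 0.01 F [-0.1  0.1  0.1] w 78.8 j7 [0.45 0.88]
```

No click gained (the jaw returned to −29.9), so I'll go a bit deeper.

```bash
python3 -m crank '[[[0,0,0],0,80],[[0,0,0],0,95],[[0,0,0],0,108],[[0,0,0],0,108],[[0,0,0],0,108]]' 15
python3 -m crank '[[[0,0,0],0,112],[[0,0,0],0,112],[[0,0,0],0,112]]' 15
python3 - <<'E'
from h import *
for i in range(2): jaw(f'd{i}')
rem(.5903,-.0112,.101,81.2)
E
python3 -m crank '[[[0,0,0],0,80],[[0,0,0],0,35],[[0,0,0],0,35],[[0,0,0],0,35]]' 15
python3 - <<'E'
from h import *
for i in range(2): jaw(f'e{i}')
E
```

```text
clock: 23.7
position: [0.5899, -0.0137, 0.1014]
ee_rot: [0.24, 3.132, -0.0]
force: [-1.9, 1.1, 3.5]
width: 0.588
clock: 24.0
position: [0.5899, -0.0137, 0.1014]
ee_rot: [0.241, 3.132, -0.0]
force: [-1.7, 0.1, 5.1]
width: 0.586
jaw 146 y p5 -46.3 med -35.2 p95 -30.4 slope deg 0.5
board 323 y p5 -88.0 med -81.7 p95 -77.7 slope deg 0.7
jaw 144 y p5 -46.1 med -35.1 p95 -30.9 slope deg 1.8
board 324 y p5 -87.7 med -81.7 p95 -78.3 slope deg 0.7
t 24.1 pos [ 0.5899 -0.0137  0.1014] tool y ang 81.22 | shift cm [0.   0.25 0.04] turn(toolz) 0.02 or -179.98 tilt 0.02 F [-1.9 -0.   6.7] w 53.8 j7 [0.45 0.88]
clock: 24.5
position: [0.5897, -0.014, 0.1009]
ee_rot: [-0.241, -3.132, 0.0]
force: [-0.3, 0.0, -0.1]
width: 0.85
jaw 149 y p5 -44.5 med -33.8 p95 -29.4 slope deg 2.4
board 311 y p5 -87.2 med -81.5 p95 -77.9 slope deg 0.3
jaw 144 y p5 -45.3 med -33.9 p95 -29.1 slope deg 3.2
board 324 y p5 -88.7 med -81.8 p95 -78.5 slope deg -0.3
```

The click latched: the jaw is at −33.9, 4 mm further. Two estimates of the clamp force:
- **Travel:** jaw 12.6 mm minus board 4.9 mm leaves 7.7 mm of pad compression, about 17 N.
- **Lever stall:** about 19–23 N.

Both are near the 20 N target, so I stop here, open and retreat.

```bash
python3 -m crank '[[[0,0,0],0,0],[[0,0,0],0,0],[[0,0,-2],0,0],[[0,0,-3],0,0],[[0,0,-4],0,0]]' 15
python3 -m crank '[[[0,0,-4],0,0],[[0,0,-4],0,0],[[0,0,-2],0,0],[[0,0,0],0,0],[[0,0,0],0,0]]'
python3 - <<'E'
from h import *
jaw('f'); rem(.5903,-.0112,.28,81.2)
for n in("side","top"):
    im,d=get_image(n);cv2.imwrite(f"pics/{n}fin.png",im[:,:,::-1])
E
```

```text
clock: 25.1
position: [0.5888, -0.0141, 0.1908]
ee_rot: [-0.24, -3.129, 0.0]
force: [0.4, -0.2, 0.3]
width: 1.004
clock: 25.6
position: [0.5898, -0.0139, 0.291]
ee_rot: [0.241, 3.132, -0.001]
force: [0.1, -0.8, -0.1]
width: 0.999
jaw 152 y p5 -43.9 med -33.6 p95 -29.0 slope deg 1.9
board 323 y p5 -88.1 med -81.6 p95 -77.6 slope deg 0.4
t 25.65 pos [ 0.5894 -0.0141  0.2902] tool y ang 81.21 | shift cm [-0.05  0.3   1.02] turn(toolz) 0.01 or -179.99 tilt 0.08 F [ 0.4  0.7 -1.8] w 92.2 j7 [0.52 1.03]
```

View pics/sidef.png

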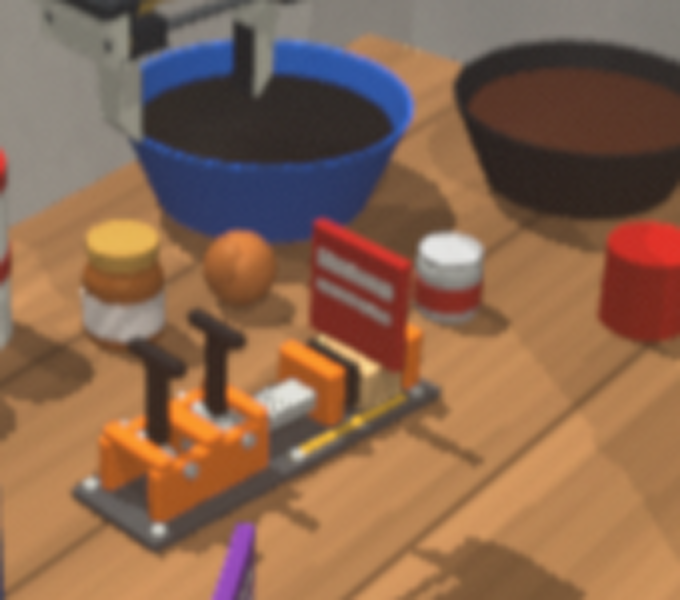

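View pics/sidefin.png

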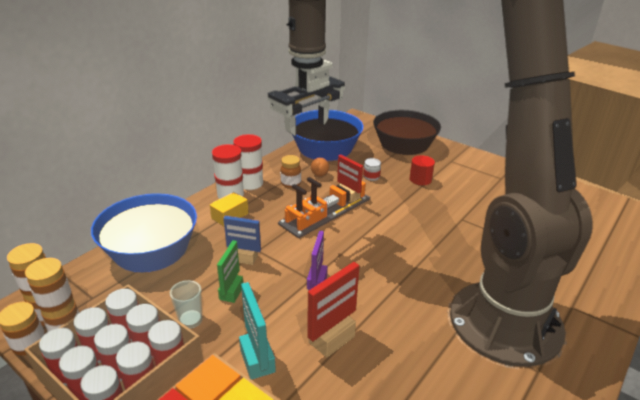

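The sign is gripped, the levers are released and the neighbours look untouched. Before handing in, I'll check the pad compression once more from averaged image profiles.

```bash
python3 - <<'E'
from h import *
th=np.radians(81.2); ey=np.array([np.cos(th),np.sin(th)]); ex=np.array([ey[1],-ey[0]]);o=np.array([.5773,-.0952])
now=np.mean([get_image("side")[0].astype(np.float32) for _ in range(12)],0)
base=np.mean([cv2.imread(f"pics/{f}.png")[:,:,::-1].astype(np.float32) for f in("side0","side5f")],0)
cv2.imwrite("pics/cmp.png",cv2.resize(np.hstack([base[170:230,310:375],now[170:230,310:375]])[:,:,::-1].astype(np.uint8),None,fx=6,fy=6,interpolation=cv2.INTER_CUBIC))
ys=np.arange(-112,22,2)
def prof(im,z,xs):
    out=0
    for x in xs:
        P=np.array([[*(o+(x*ex+y*ey)/1000),z/1000] for y in ys]);p=proj("side",P).astype(np.float32)
        out=out+cv2.remap(im,p[:,0][None],p[:,1][None],cv2.INTER_CUBIC)[0]
    return out/len(xs)
# right-hand side faces: which x side faces camera? use tops
for z,xs in((52,range(-15,16,5)),(40,(-25,-24))):
    a=prof(base,z,xs);b=prof(now,z,xs)
    print("z",z)
    for y,u,v in zip(ys,a,b): print(y,u.astype(int),v.astype(int))
E
```

```text
z 52
-112 [138  84  46] [119  43  33]
-110 [118  76  47] [118  42  32]
-108 [100  69  47] [118  41  32]
-106 [88 64 46] [118  41  32]
-104 [79 60 44] [118  41  32]
-102 [75 57 43] [119  41  32]
-100 [74 57 42] [119  41  32]
-98 [75 57 42] [119  41  32]
-96 [76 58 42] [119  41  32]
-94 [77 58 43] [119  41  32]
-92 [78 59 43] [120  42  32]
-90 [81 61 44] [120  42  32]
-88 [84 63 45] [120  41  32]
-86 [87 65 46] [120  41  32]
-84 [90 66 46] [120  41  32]
-82 [94 68 48] [121  44  34]
-80 [97 71 50] [127  56  40]
-78 [101  75  54] [144  80  55]
-76 [107  81  60] [170 111  75]
-74 [113  87  66] [198 144  97]
-72 [120  95  73] [218 168 113]
-70 [125 100  78] [224 178 120]
-68 [128 103  81] [213 171 116]
-66 [130 105  83] [185 149 103]
-64 [132 106  81] [150 122  86]
-62 [136 108  79] [113  93  69]
-60 [141 110  74] [88 71 56]
-58 [147 114  72] [84 61 47]
-56 [151 117  71] [104  65  42]
-54 [156 120  70] [146  82  40]
-52 [158 121  69] [189 103  40]
-50 [159 122  68] [224 124  41]
-48 [159 121  68] [241 138  42]
-46 [157 120  68] [247 146  43]
-44 [152 117  66] [248 149  44]
-42 [142 109  63
[... 2243 characters left out ...]
 [57 41 33] [155  83  37]
-22 [56 40 31] [153  86  46]
-20 [65 43 30] [148  94  63]
-18 [79 48 31] [141 102  78]
-16 [106  59  31] [135 111  95]
-14 [132  71  31] [131 116 104]
-12 [153  80  31] [129 118 108]
-10 [159  83  31] [127 118 108]
-8 [162  83  31] [126 119 111]
-6 [163  84  30] [125 119 112]
-4 [164  84  30] [122 117 111]
-2 [166  86  30] [122 117 111]
0 [165  85  30] [123 119 112]
2 [160  83  30] [123 119 112]
4 [155  80  30] [122 117 111]
6 [152  79  29] [121 117 110]
8 [150  80  34] [123 118 112]
10 [149  83  42] [123 118 112]
12 [144  89  56] [121 117 110]
14 [137  96  70] [121 116 110]
16 [131 105  87] [123 119 112]
18 [128 109  95] [123 118 112]
20 [124 111 100] [122 116 110]
```

View pics/cmp.png

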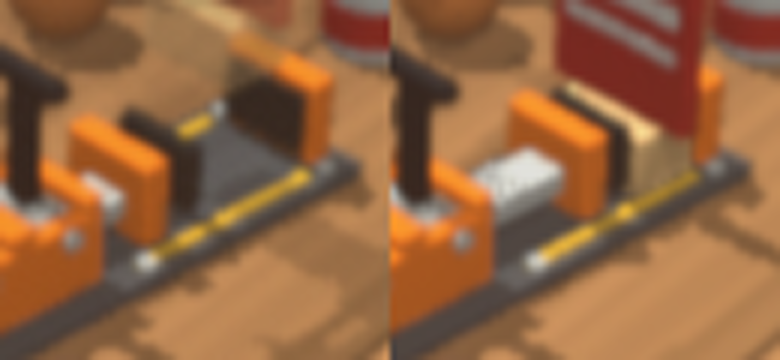

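The averaged profiles give a jaw travel of about 33 mm (8 clicks) but only 5–6.5 mm of pad compression. That puts the clamp force at roughly 11–15 N, too close to the 12 N limit. One more click should give about 22 N. From the first stall (7 N of grip at −29.5), the upper bound is about 28 N. I'll go back down for one position-limited click.

```bash
python3 -m crank '[[[0,0,3],0,0],[[0,0,4],0,0],[[0,0,3],0,0],[[0,0,2],0,0],[[0,0,0],0,0]]' 14
python3 -c "
from h import *
rem(.5899,-.0139,.101,81.2)"
```

```text
clock: 26.85
position: [0.5881, -0.0144, 0.1685]
ee_rot: [-0.24, -3.128, 0.001]
force: [0.3, -1.1, -0.2]
width: 1.004
t 26.85 pos [ 0.5881 -0.0144  0.1685] tool y ang 81.22 | shift cm [-0.2   0.08  6.75] turn(toolz) 0.02 or -179.98 tilt 0.28 F [ 0.3 -1.1 -0.2] w 92.3 j7 [0.49 0.94]
```

```bash
python3 -m crank '[[[0,0,2.5],0,0],[[0,0,2.5],0,0],[[0,0,1.5],0,0],[[0,0,0.3],0,0],[[0,0,0],0,40]]' 14
python3 -c "
from h import *
rem(.5899,-.0139,.101,81.2)"
```

```text
clock: 27.35
position: [0.5902, -0.0136, 0.1038]
ee_rot: [0.24, 3.132, 0.0]
force: [-0.6, 0.1, -0.3]
width: 0.956
t 27.35 pos [ 0.5902 -0.0136  0.1038] tool y ang 81.22 | shift cm [ 0.03 -0.03  0.28] turn(toolz) 0.02 or -179.98 tilt 0.02 F [-0.6  0.1 -0.3] w 87.9 j7 [0.46 0.89]
```

```bash
python3 -m crank '[[[0,0,0.2],0,40],[[0,0,0],0,70],[[0,0,0],0,90],[[0,0,0],0,106],[[0,0,0],0,106]]' 15
python3 -m crank '[[[0,0,0],0,106],[[0,0,0],0,106]]' 15
python3 -m crank '[[[0,0,0],0,106],[[0,0,0],0,106],[[0,0,0],0,106]]' 16.5
python3 - <<'E'
from h import *
for i in range(2): jaw(f'g{i}')
rem(.5899,-.0139,.101,81.2)
E
```

```text
clock: 27.85
position: [0.5903, -0.0137, 0.1022]
ee_rot: [0.241, 3.131, -0.0]
force: [-1.5, -1.3, 6.7]
width: 0.625
clock: 28.05
position: [0.5903, -0.0138, 0.1022]
ee_rot: [0.241, 3.131, -0.0]
force: [-1.5, 0.4, 5.5]
width: 0.628
clock: 28.35
position: [0.5904, -0.0138, 0.1022]
ee_rot: [0.241, 3.131, -0.0]
force: [-1.6, -0.5, 5.7]
width: 0.612
jaw 147 y p5 -47.0 med -37.3 p95 -32.7 slope deg 2.6
board 325 y p5 -88.2 med -81.6 p95 -78.0 slope deg -0.1
jaw 145 y p5 -47.8 med -37.6 p95 -32.8 slope deg 2.6
board 318 y p5 -88.9 med -81.4 p95 -77.5 slope deg 0.1
t 28.45 pos [ 0.5903 -0.0137  0.1022] tool y ang 81.21 | shift cm [ 0.04 -0.02  0.12] turn(toolz) 0.01 or -179.99 tilt 0.07 F [-2.4 -1.1  6.1] w 56.4 j7 [0.45 0.88]
```

```bash
python3 -m crank '[[[0,0,0],0,105],[[0,0,0],0,105],[[0,0,0],0,105]]' 17.5
python3 - <<'E'
from h import *
for i in range(2): jaw(f'h{i}')
rem(.5899,-.0139,.101,81.2)
E
```

```text
clock: 28.75
position: [0.5903, -0.0138, 0.1022]
ee_rot: [0.241, 3.131, -0.0]
force: [-0.2, -0.4, 6.4]
width: 0.595
jaw 144 y p5 -48.9 med -37.8 p95 -34.5 slope deg 3.0
board 320 y p5 -88.3 med -81.7 p95 -78.0 slope deg 0.3
jaw 145 y p5 -49.2 med -38.4 p95 -33.5 slope deg 1.2
board 322 y p5 -88.0 med -82.1 p95 -78.2 slope deg 0.2
t 28.85 pos [ 0.5903 -0.0138  0.1022] tool y ang 81.21 | shift cm [ 0.04 -0.02  0.12] turn(toolz) 0.01 or -179.99 tilt 0.07 F [-1.1 -0.3  6. ] w 54.7 j7 [0.45 0.88]
```

```bash
python3 -m crank '[[[0,0,0],0,106],[[0,0,0],0,106]]' 18
python3 -m crank '[[[0,0,0],0,80],[[0,0,0],0,35],[[0,0,0],0,35],[[0,0,0],0,35]]' 15
python3 - <<'E'
from h import *
for i in range(3): jaw(f'i{i}')
E
```

```text
clock: 29.05
position: [0.5903, -0.0138, 0.1022]
ee_rot: [0.241, 3.131, -0.0]
force: [-1.9, -0.6, 6.4]
width: 0.586
clock: 29.45
position: [0.5898, -0.0138, 0.1011]
ee_rot: [-0.241, -3.132, 0.0]
force: [-0.0, 0.8, -0.2]
width: 0.851
jaw 146 y p5 -48.7 med -37.5 p95 -32.7 slope deg 1.6
board 321 y p5 -87.6 med -81.6 p95 -77.7 slope deg 0.4
jaw 146 y p5 -47.7 med -37.1 p95 -32.6 slope deg 2.2
board 321 y p5 -87.5 med -81.7 p95 -77.7 slope deg 0.4
jaw 144 y p5 -47.9 med -37.3 p95 -32.6 slope deg 1.5
board 315 y p5 -88.3 med -81.6 p95 -77.5 slope deg 0.7
```

The click latched: jaw at −37.3, nearly 4 mm further. Estimated clamp force is about 22 N. I'll retreat and do the final checks.

```bash
python3 -m crank '[[[0,0,0],0,0],[[0,0,0],0,0],[[0,0,-2],0,0],[[0,0,-3],0,0],[[0,0,-4],0,0]]' 15
python3 -m crank '[[[0,0,-4],0,0],[[0,0,-4],0,0],[[0,0,-2],0,0],[[0,0,0],0,0],[[0,0,0],0,0]]'
python3 - <<'E'
from h import *
jaw('j'); rem(.5903,-.0112,.28,81.2)
b=cv2.imread("pics/side0.png").astype(int)
im,d=get_image("side");cv2.imwrite("pics/sidefin2.png",im[:,:,::-1])
for l in("sign_blue","honey_jar","tomato_can","glass_cup","stock_cubes","paste_tub"):
    print(l,[np.round(r["location"],3).tolist() for r in look_for(l,"side") if r["score"]>.5])
df=(np.abs(im[:,:,::-1].astype(int)-b).max(2)>45).astype(np.uint8)
print([s[:5].tolist() for s in cv2.connectedComponentsWithStats(df)[2][1:] if s[4]>25])
E
```

```text
clock: 30.1
position: [0.5888, -0.0141, 0.1908]
ee_rot: [-0.24, -3.129, 0.0]
force: [0.9, -0.2, -0.0]
width: 1.0
clock: 30.6
position: [0.5898, -0.0139, 0.291]
ee_rot: [0.241, 3.132, -0.001]
force: [-0.2, -0.7, -0.5]
width: 0.998
jaw 152 y p5 -48.8 med -38.0 p95 -33.4 slope deg 2.6
board 316 y p5 -87.4 med -81.9 p95 -78.0 slope deg -0.2
t 30.65 pos [ 0.5894 -0.0141  0.2902] tool y ang 81.22 | shift cm [-0.05  0.3   1.02] turn(toolz) 0.02 or -179.98 tilt 0.08 F [-0.7  0.   0.2] w 91.7 j7 [0.52 1.03]
sign_blue [[0.6, 0.222, 0.076]]
honey_jar [[0.747, -0.126, 0.057]]
tomato_can [[0.578, -0.321, 0.039]]
glass_cup [[0.545, 0.442, 0.066]]
stock_cubes [[0.764, 0.114, 0.045]]
paste_tub [[0.441, -0.399, 0.054]]
[[287, 0, 39, 54, 1919], [502, 0, 51, 89, 1783], [563, 0, 62, 91, 4438], [268, 57, 76, 58, 1392], [505, 96, 35, 91, 1523], [318, 106, 11, 18, 122], [288, 117, 8, 18, 99], [572, 123, 15, 68, 576], [338, 154, 25, 47, 518], [340, 163, 13, 8, 33], [322, 185, 27, 29, 406], [499, 186, 7, 11, 49], [481, 197, 17, 69, 471], [511, 210, 11, 15, 98], [591, 210, 49, 70, 1684], [576, 223, 16, 41, 149], [335, 235, 78, 48, 1551], [272, 252, 35, 79, 1120], [400, 269, 55, 38, 1173], [557, 272, 15, 16, 123], [440, 274, 31, 21, 263], [553, 304, 16, 16, 132], [565, 310, 59, 23, 631], [600, 316, 40, 16, 326], [523, 354, 9, 8, 32], [538, 373, 18, 12, 49], [604, 382, 18, 12, 108], [568, 387, 28, 12, 196]]
```

View pics/sidej.png

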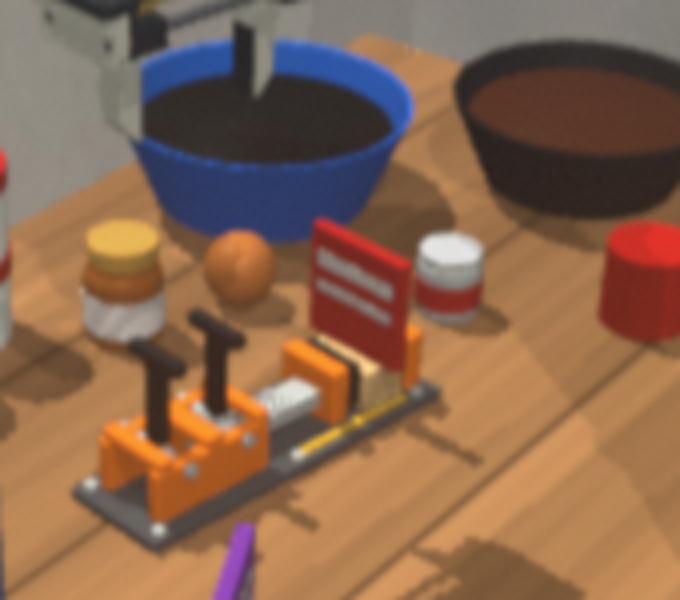

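The sign stands upright between pad and anvil at (360,300), square to the jaws, and the levers are released at (160,355) and (215,330). The image differences are the robot, the clamp and sign, and shadows; the neighbours have not moved. I'll hand in.

```bash
python3 -c "
from cell import workorder
print(workorder.sign_off())"
```

```text
the job is handed in; nothing more can be done
None
```

The small red sign is clamped upright and square between the jaws, and I handed the job in at about 31 s. The clamp force should be near 22 N, but I could only estimate it, not measure it.

**What I did:** I gripped the sign by its board, stood it near the seat point on the bed and let go. Two free squeezes of the levers pushed it towards the fixed jaw. Four more squeezes tightened it, one of which gained no click.

**Last checks:**
- **Sign:** it stands upright, square to the jaws within about 1°, with its foot against the fixed jaw.
- **Clamp and robot:** the levers are released, and the robot is clear and touching nothing.
- **Other goods:** the before/after picture comparison and the final look showed no sign that any had moved.

**Where the readings disagreed:**
- **Clamp force:** jaw and pad positions in the pictures suggest 20–24 N after the last click. The grip force at which the levers stalled allows up to about 28 N. The brief peak during the last squeeze was probably about 25 N, and at most about 31 N by the lever bound, close to the 32 N limit.
- **Lever width:** a full squeeze read about 43 mm instead of 38 mm, so I counted clicks from the jaw's position in the pictures.

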